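Turn a microscope stage holder over on the turning ramp

ROBOT

A 7-joint arm with a two-finger parallel gripper is mounted at the origin on the work surface. World frame = base frame: x ahead of the robot, y to its left, z up, the work surface at z = 0. Lengths are in m, angles in rad, forces in N, time in s.
With the tool pointing down it reaches from about 0.425 to 1.025 m from the base axis. Payload 3.6 kg.
Tool frame: the origin (TCP) lies midway between the tips of the shut fingers; the grasp point (between the pads) lies 19 mm behind it; z points along the fingers, y is the direction in which the jaws open and shut (so a half turn about z gives the same grasp; the last joint's range is limited). The gripper opens to 85 mm and grips with 20 to 120 N. Pads are 22 mm wide; open, the fingers measure 114 mm over their backs; the gripper's body (76 mm by 85 mm) begins 54 mm behind the grasp point. The pads swing forward as they close: fully open they stand 13 mm farther back than shut.
Start: joints at [1.048, 0.591, 0.048, 1.609, -0.033, 0.943, -0.034], TCP at [0.301, -0.659, 0.198] pointing down, gripper open.
Joint ranges: [-2.69, 2.69], [-0.47, 2.24], [-1.27, 1.36], [0.19, 2.51], [-1.53, 4.68], [0.08, 2.07], [-3.09, 3.09]. Speed limits (rad/s): [2.57, 2.57, 3.14, 3.14, 3.14, 3.14, 3.14].

INTERFACE

Orientations are given as a 3x3 rotation matrix whose columns are the frame's x, y, z axes.
In Python, from station import * gives the robot as it stands.
- The arm moves only by the tool servo_tool, never from a script. Its argument "increments" is a list of rows, each a list of 7 numbers: the opening, from 0 (shut) to 1 (fully open), then the shift along the tool's x, y, z each as a share of 0.025 m, from -1 to 1, then the turn, a rotation vector about the tool's x, y, z each as a share of 4 degrees, from -1 to 1. In form: [[fingers, tx, ty, tz, ax, ay, az], ...]. A call has 1 to 10 rows; each row shifts and turns the commanded pose from where the row before left it, along the tool's axes as they then stand; what a row does not reach is not made up. A row lasts 1/12 s, in which the tool goes at most 41.7 mm and 7.16 degrees, less where a joint would pass 70% of its speed; a pose out of reach is approached as far as the arm can. A call with a number of a shift or a turn outside -1 to 1 is refused whole. A call with a gripper value outside its range is refused whole. The fingers move at their own pace and stop on an object; "grip_force" is the grip in N (left out, the last holds). Time passes only in rows, so rows that do not move let the fingers close. It gives the time, the measured TCP pose, the force and the opening at its end, in the units of the state.
- read_state(): the state, without advancing time (a new reading comes with each control period).
- camera(name): name is "scene" or "top" or "wrist"; returns a dict with "pixels" (400x640x3 uint8, red, green, blue), "depth" (400x640 float32, m along the optical axis (not along the pixel's ray), 0 where there is no reading), "camera_matrix" (3x3 intrinsics, pixels), "world_from_camera" (4x4, takes a point from camera to world coordinates). Camera axes: x right, y up, looking along -z (the intrinsics and any distortion apply to the point x, -y, -z); pixel columns grow to the right and rows downward; lengths in m; the calibration is good to about 2 mm. A picture is of the moment at which its call begins.
- sign_off(): hands the job in, once; it reports no verdict.
Trained networks look in a picture, given as the dict that the camera call returned (one of the last four; its "shot" number tells which), for a name from the list of things; names that differ only in an ending like _2 or _b are one class to them, and where a whole thing is asked for, a point or a joint stands for the part that bears it (a point fixed in the world has none). Each returns a list of dicts, best first, with "confidence" (0 to 1); they miss things now and then, are a little off and sometimes report something else, mostly with a low value. They report only what shows in the picture. A call takes as long as a camera call. They do not tell look-alikes from the thing itself.
- look_for(name, picture): "xyz" ([x, y, z] in m, in world coordinates, good to about 4 mm: the middle of the surface that is visible of it).
- pinpoint(name, picture): "xyz" ([x, y, z] in m, in world coordinates, good to about 4 mm: a listed point, or the origin of a listed thing).
The state is a dict: "clock": time; "q": joint angles; "dq": joint speeds; "joint_torque": joint torques, N m; "eef_pos": TCP position; "orientation": TCP orientation; "ft_force": force on the tool from outside, world axes, zero at the start; "ft_torque": the same for the moment, N m; "gripper_width": opening from 0.0 (shut) to 1.0 (fully open).
Only numpy, scipy, OpenCV 4.12 (cv2) and the standard library are available. Lean on these libraries where they do the work, as an engineer would, in place of code of your own. Each camera call takes 0.05 s, during which the arm holds its last target. There are 200 camera calls.

TASK

The blue stage holder has had its top face under the germicidal lamp. Take it out from under the lamp, let it go close above the high edge of the steel ramp so that it tips over the edge by itself and lands underside up in the ramp's tray, then push it back in the tray until its end lies flush against the wall at the foot of the ramp and let it be. Do not bump the lamp, and leave the grey holder and everything else on the bench where it is.

Things in the scene. Friction and masses are not known exactly. Their poses are not given: they have to be found in the camera images.
- holder_blue: The part to turn: flat plate 100 x 64 x 8 mm (its x, y, z), about 0.12 kg, with a 44 mm round opening. Blue top face; bare aluminium underside with two black strips. Origin at the plate's centre, z out of the blue face, x along the length. It starts level, blue side up, across the lamp's two rails, its length roughly along the lamp's x. Grip it across the 64 mm width (along its y).
- holder_grey: A second holder of the same shape and frame with a grey top face, beside the blue one on the same rails, about 120 mm between centres; either may be on either side. Leave it where it is.
- lamp: Fixed white germicidal lamp on a C-shaped stand, open towards the robot, on the left or the right of the bench. Origin on the bench under the lamp head; x points to the back of the stand, away from the robot; z up. Base plate 6 mm thick, x -90 to +130 mm, y -105 to +105 mm. Post 30 x 36 mm at x = +110 mm, 261 mm high; an arm 36 mm wide joins head and post.
- rails (a point): Middle between the tops of the lamp's two support rails, 31 mm above the bench; axes as the lamp's. The rails run along y at x = -38 and +38 mm, 8 mm wide, 196 mm long. The holders lie on them near x = 0, y = -60 and +60 mm (middle plane 35 mm above the bench); between the rails there is free room under them down to the base plate's top, 6 mm above the bench.
- lamp_head (a point): Middle of the lamp head's underside, 220 mm above the bench; axes as the lamp's. The head reaches x -40 to +40 mm and y -100 to +100 mm from this point (lamp x -45 to +35 mm) and up to 260 mm above the bench: no room for a gripper straight down onto the holders; it has to come in tilted from the robot's side.
- ramp: Fixed stainless turning ramp with catch tray. Origin on the bench on its middle line; x points the way the holder tips, from ramp to tray, roughly the robot's right; z up. The ramp is 50 mm wide (y -25 to +25 mm) and rises at 45 degrees from the bench at x = -169 mm to its high edge at x = -45 mm, 124 mm above the bench; beyond the edge a vertical wall drops to the tray floor.
- ramp_edge (a point): Middle of the ramp's high edge, 124 mm above the bench; axes as the ramp's. A holder let go 5 to 20 mm above the edge, its length along x, its centre 10 to 20 mm beyond the edge (+x) and its leading end tilted 20 to 60 degrees down turns right over and comes to rest with a gap of 10 to 65 mm to the wall, somewhat askew.
- home (a point): Centre of the blue holder when it lies underside up on the tray floor in mid-tray, flush with the wall at the ramp's foot: 50 mm from the wall, 8 mm above the bench; axes as the ramp's.
- tray (a point): Middle of the tray floor, 4 mm above the bench; axes as the ramp's. Floor 210 mm along x (-105 mm is the wall at the ramp's foot, +105 mm the far lip), 170 mm wide inside. Above the bench the side walls and the wall at the ramp's foot are 33 mm high, the far lip 15 mm.
- wellplate: Bystander: lidded six-well plate 127 x 85 x 20 mm lying in front of the lamp, nearer to the robot. Origin under its centre.
- flask: Bystander: clear culture flask lying on its side, about 156 mm long (x, cap included), 82 mm wide, 36 mm high, blue cap, beside the ramp on the side away from the robot. Origin under it, 12 mm from the middle of its body.
- tipbox: Bystander: yellow pipette-tip box with clear lid, 122 x 84 x 65 mm, beside the ramp on the robot's side. Origin under its centre.
- media: Bystander: glass bottle, 62 mm diameter, 140 mm high, orange cap, standing between lamp and ramp towards the back. Origin under its centre.
- dishes: Bystander: stack of three culture dishes, 90 mm diameter, 48 mm high, at the back, in the middle. Origin under its centre.
- washbottle: Bystander: white wash bottle with red cap and spout, 68 mm diameter, 190 mm high, at the back, in the middle. Origin under its centre.
There are look-alikes about, which are no part of the job. There is more than one size of the holder_blue; the job needs the smallest.

How it is judged:
By the outcome, as a careful person would: the job done as asked, in the order asked, and still so for the second after the job is handed in, with the robot touching nothing.
It also fails if it takes over 64 s, if anything falls off the work surface, if the arm or the gripper's body presses on something with over 40 N, if the wrist force passes 120 N, or if a joint passes its speed limit or range.

## Working session

There is one attempt and no reset: what is moved stays moved. The work goes in short steps, Python scripts to look and compute and a tool call to move; the robot and the scene stay as the last step left them, time stands still between calls to the robot, and variables do not carry over. Pictures are saved under pics/ and viewed, on a budget of 10 in all, crops included, one or two more only if the job needs it, and the job is handed in when it is done.

Besides the shell and the picture viewer there is one more tool, called after ">>>" as a command line: name --pt "numbers of a row" for each row, then --argument value for the rest. servo_tool: Moves the arm, as the interface text tells. Shift numbers are shares of 0.025 m and turn numbers shares of 4 degrees, none past 1 either way. Its arguments: {"type":"object","properties":{"increments":{"type":"array"},"grip_force":{"type":"number"}},"required":["increments"]}

```bash
ls; mkdir -p pics
cat > h.py <<'E'
from station import *
import numpy as np, cv2
def save(im,n): cv2.imwrite('pics/'+n+'.png',im['pixels'][:,:,::-1])
def px2w(im,u,v,d=None):
    K=im['camera_matrix'];d=im['depth'][int(v),int(u)] if d is None else d
    p=np.array([(u-K[0,2])/K[0,0]*d,-(v-K[1,2])/K[1,1]*d,-d,1]);return (im['world_from_camera']@p)[:3]
def cloud(im):
    K=im['camera_matrix'];d=im['depth'];v,u=np.mgrid[0:400,0:640]
    p=np.stack([(u-K[0,2])/K[0,0]*d,-(v-K[1,2])/K[1,1]*d,-d,np.ones_like(d)],-1)
    return (p@im['world_from_camera'].T)[...,:3]
E
python3 - <<'E'
from h import *
np.set_printoptions(precision=4,suppress=True)
A=camera('scene');B=camera('top')
cv2.imwrite('pics/a.png',np.hstack([A['pixels'],B['pixels']])[:,:,::-1][:, :]); save(A,'scene');save(B,'top')
for n,im in(('s',A),('t',B)):
  print(n,im['camera_matrix'][0],im['world_from_camera'][:3].round(3).tolist())
  for k in ['holder_blue','holder_grey','lamp','rails','lamp_head','ramp','ramp_edge','home','tray','wellplate','flask','tipbox','media']:
    print(k,[(np.round(r['xyz'],3).tolist(),round(r['confidence'],2)) for r in pinpoint(k,im)[:4]])
s=read_state();print(s['clock'],s['eef_pos'],s['orientation'])
E
```

```text
pics
s [509.5019   0.     316.9937] [[0.186, -0.63, 0.754, 1.72], [0.982, 0.111, -0.15, -0.128], [0.011, 0.769, 0.64, 1.113]]
holder_blue [([0.568, 0.5, 0.005], 0.89), ([0.462, 0.027, 0.004], 0.86), ([0.615, 0.183, 0.035], 0.67)]
holder_grey [([0.597, 0.306, 0.035], 0.7), ([0.604, -0.192, 0.0], 0.34), ([0.607, 0.241, 0.029], 0.19)]
lamp [([0.607, 0.245, -0.001], 0.65), ([0.592, -0.252, 0.004], 0.43)]
rails [([0.605, 0.245, 0.026], 0.7)]
lamp_head [([0.595, 0.247, 0.217], 0.6)]
ramp [([0.6, -0.192, -0.001], 0.95)]
ramp_edge [([0.604, -0.148, 0.125], 0.8), ([0.6, -0.197, 0.009], 0.16)]
home [([0.602, -0.195, 0.008], 0.67)]
tray [([0.592, -0.252, 0.002], 0.66)]
wellplate [([0.423, 0.208, 0.001], 0.9), ([0.616, 0.186, 0.034], 0.23)]
flask [([0.752, -0.187, -0.001], 0.73)]
tipbox [([0.439, -0.228, -0.002], 0.98)]
media [([0.692, -0.005, -0.001], 0.59)]
t [407.768    0.     324.8044] [[0.047, 0.976, -0.215, 0.379], [-0.999, 0.047, -0.009, 0.085], [0.001, 0.215, 0.977, 1.143]]
holder_blue [([0.461, 0.028, 0.004], 0.94), ([0.565, 0.5, 0.007], 0.92), ([0.62, 0.187, 0.034], 0.81)]
holder_grey [([0.597, 0.304, 0.038], 0.6)]
lamp []
rails [([0.609, 0.242, 0.033], 0.72)]
lamp_head [([0.601, 0.245, 0.217], 0.61)]
ramp [([0.599, -0.19, 0.004], 0.55)]
ramp_edge [([0.599, -0.147, 0.127], 0.79)]
home [([0.597, -0.196, 0.012], 0.97)]
tray [([0.594, -0.252, 0.006], 0.65), ([0.792, 0.054, -0.002], 0.52)]
wellplate [([0.43, 0.211, 0.002], 0.9), ([0.694, -0.004, -0.003], 0.65)]
flask [([0.748, -0.188, 0.001], 0.95)]
tipbox [([0.442, -0.228, -0.001], 0.89)]
media [([0.69, -0.002, -0.004], 0.78)]
1.4 [ 0.3014 -0.6593  0.1978] [[ 0.9095  0.4158 -0.    ]
 [ 0.4158 -0.9095  0.0001]
 [-0.     -0.0001 -1.    ]]
```

View pics/scene.png

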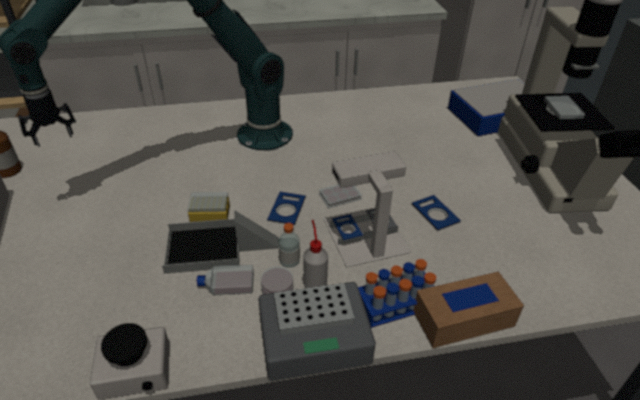

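View pics/top.png

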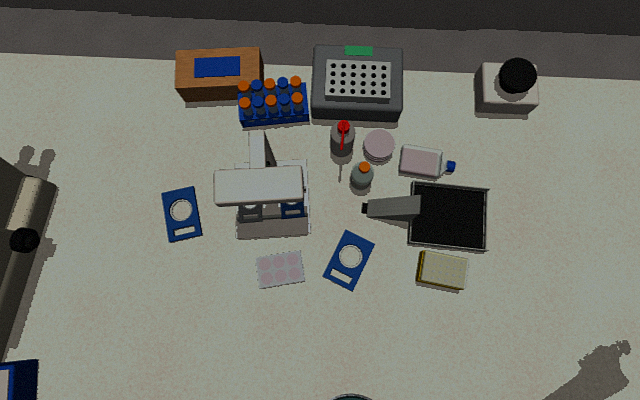

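The target lies on the lamp's right rails at scene px (347,226); the bench blue ones are larger. Next I refine its pose and the lamp and ramp yaw from depth.

Run:
```python
from h import *
np.set_printoptions(precision=4,suppress=True)
def rect(P,l):
    r=cv2.minAreaRect((P[:,:2]*1000).astype(np.float32)); print(l,len(P),'zmed',np.median(P[:,2]).round(4),'c',np.round(r[0],1),'size',np.round(r[1],1),'ang',round(r[2],2))
for n in('scene','top'):
    A=camera(n);C=cloud(A);R=A['pixels'].astype(int);ok=A['depth']>0
    x,y,z=C[...,0],C[...,1],C[...,2]
    blue=(R[...,2]>R[...,0]+30)&ok
    m=blue&(abs(x-.615)<.09)&(abs(y-.185)<.07)&(z>.03)&(z<.05)
    k=cv2.connectedComponents(m.astype(np.uint8))[1]
    print(n);rect(C[m],'blue')
    rect(C[ok&(abs(x-.6)<.1)&(abs(y-.245)<.14)&(z>.252)&(z<.27)],'headtop')
    rect(C[ok&(abs(x-.6)<.2)&(abs(y-.245)<.2)&(z>.003)&(z<.0095)&~blue],'base')
    rect(C[ok&(abs(x-.6)<.13)&(y<-.155)&(y>-.4)&(z>.026)&(z<.037)],'traywalls')
    rect(C[ok&(abs(x-.6)<.13)&(y<-.12)&(y>-.17)&(z>.116)&(z<.13)],'edge')
    rect(C[ok&(abs(x-.6)<.06)&(y<-.0)&(y>-.17)&(z>.02)&(z<.13)],'ramp')
    rect(C[blue&(abs(x-.46)<.08)&(abs(y-.03)<.08)],'bigblue')
    m=ok&(abs(x-.6)<.09)&(abs(y-.305)<.06)&(z>.032)&(z<.05);rect(C[m],'grey')
    save({'pixels':cv2.resize(A['pixels'][(190,140)[n=='top']:(290,260)[n=='top'],(280,200)[n=='top']:(440,340)[n=='top']],None,fx=5,fy=5)},'z'+n)
```

```text
scene
blue 150 zmed 0.0384 c [620.7 188.6] size [91.4 64.1] ang 6.9
headtop 1417 zmed 0.2596 c [629.7 245.3] size [142.5 203.7] ang 7.83
base 2072 zmed 0.0052 c [600.2 245.6] size [396.5 400.9] ang 0.69
traywalls 562 zmed 0.0316 c [ 600.6 -260.9] size [211.7 258.7] ang 89.97
edge 36 zmed 0.1205 c [ 603.  -144.6] size [ 8.3 54.9] ang 86.16
ramp 894 zmed 0.0604 c [617. -96.] size [108.3  84.4] ang 87.76
bigblue 420 zmed 0.0111 c [461.3  21.3] size [ 87.8 149. ] ang 65.83
grey 164 zmed 0.0376 c [597.8 297.7] size [ 91.7 103.5] ang 89.48
top
blue 226 zmed 0.04 c [589.1 182.9] size [43.  62.3] ang 8.0
headtop 3476 zmed 0.2608 c [631.8 246.7] size [139.8 198. ] ang 6.43
base 3579 zmed 0.005 c [600.  244.9] size [399.9 399.6] ang 0.0
traywalls 377 zmed 0.0333 c [ 600.8 -260.8] size [258.4 209.6] ang 0.11
edge 92 zmed 0.1206 c [ 603.1 -141.9] size [13.9 50.4] ang 85.76
ramp 1029 zmed 0.071 c [603.3 -94. ] size [109.4 118.7] ang 85.88
bigblue 1131 zmed 0.0121 c [462.3  21. ] size [ 91.3 143.2] ang 66.13
grey 360 zmed 0.0389 c [574.7 292.5] size [49.8 91.2] ang 5.88
```

View pics/zscene.png

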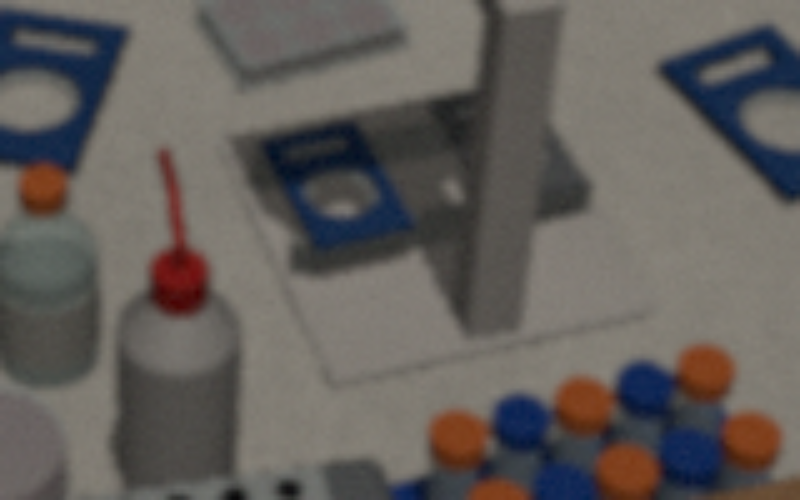

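```bash
cat >> h.py <<'E'
from scipy.spatial.transform import Rotation as Ro
def Rz(d): return Ro.from_euler('z',d,degrees=True).as_matrix()
def toolR(yaw,tilt):
    "tool y at world azimuth yaw+90, tool z toward azimuth yaw, tilt deg off vertical"
    t=np.radians(tilt);z=Rz(yaw)@[np.sin(t),0,-np.cos(t)];y=Rz(yaw)@[0,1,0]
    return np.stack([np.cross(y,z),y,z],1)
def plan(p1,R1,g,n=None,p0=None,R0=None):
    s=read_state();p0=np.array(s['eef_pos']) if p0 is None else p0;R0=np.array(s['orientation']) if R0 is None else R0
    rv=Ro.from_matrix(R0.T@R1).as_rotvec();L=np.linalg.norm(p1-p0)
    n=n or int(np.ceil(max(L/.0245,np.degrees(np.linalg.norm(rv))/3.95,1)))
    p,R=p0.copy(),R0.copy();rows=[]
    for i in range(1,n+1):
        pt=p0+(p1-p0)*i/n;Rt=R0@Ro.from_rotvec(rv*i/n).as_matrix()
        a=np.round(R.T@(pt-p)/.025,2);w=np.round(Ro.from_matrix(R.T@Rt).as_rotvec()/np.radians(4),2)
        a,w=np.clip(a,-1,1),np.clip(w,-1,1);p=p+R@(a*.025);R=R@Ro.from_rotvec(w*np.radians(4)).as_matrix()
        rows.append([g]+a.tolist()+w.tolist())
    for i in range(0,n,10): print('['+','.join('['+','.join('%g'%(v+0) for v in r)+']' for r in rows[i:i+10])+']')
    return p,R
BL=np.array([.617,.1865,.035]);LY=7.3
def grasp(b): R=toolR(LY,45);return BL+R[:,2]*(.026-b),R
E
python3 - <<'E'
from h import *
P=np.array
s=read_state();R0=P(s['orientation']);print(R0@[0,1,0])
# yaw of tool y now -65.4 -> toolR yaw = -155.4 ; target 7.3
pm,Rm=plan(P([.40,-.33,.26]),toolR(-155.4+85,0),1)
print();pm,Rm=plan(P([.5,.02,.26]),toolR(7.3,0),1,p0=pm,R0=Rm)
print(); pg,Rg=grasp(.15);print(pg);plan(pg,Rg,1,p0=pm,R0=Rm)
E
```

```text
[ 4.15801300e-01 -9.09455485e-01  7.81027821e-06]
[[1,0.41,-0.47,-0.11,0,0,-0.97],[1,0.44,-0.44,-0.12,0,0,-0.96],[1,0.48,-0.41,-0.11,0,0,-0.97],[1,0.49,-0.38,-0.11,0,0,-0.97],[1,0.53,-0.34,-0.12,0,0,-0.96],[1,0.54,-0.31,-0.11,0,0,-0.97],[1,0.56,-0.27,-0.11,0,0,-0.96],[1,0.59,-0.23,-0.11,0,0,-0.97],[1,0.59,-0.19,-0.12,0,0,-0.97],[1,0.61,-0.15,-0.11,0,0,-0.96]]
[[1,0.61,-0.11,-0.11,0,0,-0.97],[1,0.62,-0.07,-0.12,0,0,-0.97],[1,0.63,-0.03,-0.11,0,0,-0.96],[1,0.62,0.02,-0.11,0,0,-0.97],[1,0.63,0.06,-0.12,0,0,-0.96],[1,0.61,0.1,-0.11,0,0,-0.97],[1,0.61,0.14,-0.11,0,0,-0.97],[1,0.6,0.18,-0.12,0,0,-0.96],[1,0.58,0.22,-0.11,0,0,-0.97],[1,0.57,0.26,-0.11,0,0,-0.97]]
[[1,0.55,0.3,-0.11,0,0,-0.96],[1,0.53,0.34,-0.12,0,0,-0.97]]

[[1,0.59,0.42,0,0,0,-0.97],[1,0.56,0.47,0,0,0,-0.97],[1,0.53,0.5,0,0,0,-0.97],[1,0.5,0.53,0,0,0,-0.97],[1,0.46,0.57,0,0,0,-0.98],[1,0.41,0.59,0,0,0,-0.97],[1,0.38,0.63,0,0,0,-0.97],[1,0.33,0.64,0,0,0,-0.97],[1,0.29,0.67,0,0,0,-0.97],[1,0.25,0.69,0,0,0,-0.97]]
[[1,0.19,0.7,0,0,0,-0.97],[1,0.15,0.71,0,0,0,-0.97],[1,0.1,0.72,0,0,0,-0.97],[1,0.05,0.73,0,0,0,-0.98],[1,0,0.73,0,0,0,-0.97],[1,-0.05,0.72,0,0,0,-0.97],[1,-0.1,0.72,0,0,0,-0.97],[1,-0.14,0.72,0,0,0,-0.97],[1,-0.2,0.7,0,0,0,-0.97],[1,-0.24,0.69,0,0,0,-0.97]]

[0.53002946 0.17535882 0.12268124]
[[1,-0.16,0.5,0.46,0,-0.94,0],[1,-0.14,0.5,0.47,0,-0.93,0],[1,-0.1,0.5,0.47,0,-0.94,0],[1,-0.08,0.5,0.48,0,-0.94,0],[1,-0.04,0.5,0.49,0,-0.94,0],[1,0,0.5,0.48,0,-0.93,0],[1,0.02,0.5,0.49,0,-0.94,0],[1,0.05,0.5,0.48,0,-0.94,0],[1,0.09,0.51,0.48,0,-0.94,0],[1,0.12,0.5,0.48,0,-0.93,0]]
[[1,0.14,0.5,0.46,0,-0.94,0],[1,0.18,0.5,0.45,0,-0.94,0]]
```

>>> servo_tool --pt "1 0.41 -0.47 -0.11 0 0 -0.97" --pt "1 0.44 -0.44 -0.12 0 0 -0.96" --pt "1 0.48 -0.41 -0.11 0 0 -0.97" --pt "1 0.49 -0.38 -0.11 0 0 -0.97" --pt "1 0.53 -0.34 -0.12 0 0 -0.96" --pt "1 0.54 -0.31 -0.11 0 0 -0.97" --pt "1 0.56 -0.27 -0.11 0 0 -0.96" --pt "1 0.59 -0.23 -0.11 0 0 -0.97" --pt "1 0.59 -0.19 -0.12 0 0 -0.97" --pt "1 0.61 -0.15 -0.11 0 0 -0.96"

```text
clock: 2.33
eef_pos: [0.3465, -0.509, 0.2264]
orientation: [[0.448, 0.894, 0.0], [0.894, -0.448, -0.0], [-0.0, 0.0, -1.0]]
ft_force: [-0.3, -0.5, 0.8]
gripper_width: 1.002
```

>>> servo_tool --pt "1 0.61 -0.11 -0.11 0 0 -0.97" --pt "1 0.62 -0.07 -0.12 0 0 -0.97" --pt "1 0.63 -0.03 -0.11 0 0 -0.96" --pt "1 0.62 0.02 -0.11 0 0 -0.97" --pt "1 0.63 0.06 -0.12 0 0 -0.96" --pt "1 0.61 0.1 -0.11 0 0 -0.97" --pt "1 0.61 0.14 -0.11 0 0 -0.97" --pt "1 0.6 0.18 -0.12 0 0 -0.96" --pt "1 0.58 0.22 -0.11 0 0 -0.97" --pt "1 0.57 0.26 -0.11 0 0 -0.97"

```text
clock: 3.17
eef_pos: [0.3911, -0.3594, 0.2546]
orientation: [[-0.209, 0.978, 0.0], [0.978, 0.209, -0.0], [-0.0, 0.0, -1.0]]
ft_force: [0.2, 0.2, -0.4]
gripper_width: 1.001
```

>>> servo_tool --pt "1 0.55 0.3 -0.11 0 0 -0.96" --pt "1 0.53 0.34 -0.12 0 0 -0.97" --pt "1 0.59 0.42 0 0 0 -0.97" --pt "1 0.56 0.47 0 0 0 -0.97" --pt "1 0.53 0.5 0 0 0 -0.97" --pt "1 0.5 0.53 0 0 0 -0.97" --pt "1 0.46 0.57 0 0 0 -0.98" --pt "1 0.41 0.59 0 0 0 -0.97" --pt "1 0.38 0.63 0 0 0 -0.97" --pt "1 0.33 0.64 0 0 0 -0.97"

```text
clock: 4.0
eef_pos: [0.4403, -0.189, 0.2602]
orientation: [[-0.777, 0.63, 0.0], [0.63, 0.777, -0.0], [-0.0, -0.0, -1.0]]
ft_force: [0.6, 0.0, 0.7]
gripper_width: 0.997
```

>>> servo_tool --pt "1 0.29 0.67 0 0 0 -0.97" --pt "1 0.25 0.69 0 0 0 -0.97" --pt "1 0.19 0.7 0 0 0 -0.97" --pt "1 0.15 0.71 0 0 0 -0.97" --pt "1 0.1 0.72 0 0 0 -0.97" --pt "1 0.05 0.73 0 0 0 -0.98" --pt "1 0 0.73 0 0 0 -0.97" --pt "1 -0.05 0.72 0 0 0 -0.97" --pt "1 -0.1 0.72 0 0 0 -0.97" --pt "1 -0.14 0.72 0 0 0 -0.97"

```text
clock: 4.83
eef_pos: [0.4904, -0.0132, 0.26]
orientation: [[-1.0, 0.002, 0.0], [0.002, 1.0, 0.0], [-0.0, 0.0, -1.0]]
ft_force: [0.6, -0.2, -0.6]
gripper_width: 1.005
```

>>> servo_tool --pt "1 -0.2 0.7 0 0 0 -0.97" --pt "1 -0.24 0.69 0 0 0 -0.97" --pt "1 0 0 0 0 0 0"

```text
clock: 5.08
eef_pos: [0.5014, 0.0255, 0.2606]
orientation: [[-0.991, -0.137, 0.002], [-0.137, 0.991, 0.004], [-0.002, 0.003, -1.0]]
ft_force: [0.5, 0.2, 0.3]
gripper_width: 1.002
```

Run:
```python
from h import *
P=np.array
s=read_state();print(s['clock'],s['q'],s['eef_pos'],P(s['orientation']).round(3).tolist())
pm,Rm=plan(P([.46,.04,.18]),toolR(7.3,45),1)
print();pg,Rg=grasp(.15);print(pg);plan(pg,Rg,1,p0=pm,R0=Rm)
```

```text
5.0833 [ 0.52244702  0.32051853 -0.82404745  2.01182262  0.28995474  0.92559261
  1.25588674] [0.50135239 0.02545849 0.26060255] [[-0.991, -0.137, 0.002], [-0.137, 0.991, 0.004], [-0.002, 0.003, -1.0]]
[[1,0.13,0.07,0.27,0.01,-0.93,0.01],[1,0.15,0.06,0.26,0.01,-0.94,0.01],[1,0.16,0.07,0.25,0.01,-0.93,0.01],[1,0.18,0.06,0.24,0,-0.94,0.01],[1,0.2,0.07,0.22,0.01,-0.93,0.01],[1,0.21,0.07,0.21,0.01,-0.94,0.01],[1,0.22,0.06,0.2,0.01,-0.93,0.01],[1,0.24,0.07,0.18,0.01,-0.94,0.01],[1,0.25,0.07,0.17,0.01,-0.93,0.01],[1,0.25,0.06,0.15,0,-0.94,0.01]]
[[1,0.27,0.07,0.14,0.01,-0.93,0.01],[1,0.28,0.06,0.11,0.01,-0.93,0.01]]

[0.53002946 0.17535882 0.12268124]
[[1,-0.12,0.72,0.58,0,0,0],[1,-0.12,0.71,0.58,0,0,0],[1,-0.12,0.72,0.59,0,0,0],[1,-0.12,0.72,0.58,0,0,0],[1,-0.12,0.71,0.58,0,0,0],[1,-0.12,0.72,0.58,0,0,0],[1,-0.11,0.72,0.58,0,0,0]]
```

>>> servo_tool --pt "1 0.13 0.07 0.27 0.01 -0.93 0.01" --pt "1 0.15 0.06 0.26 0.01 -0.94 0.01" --pt "1 0.16 0.07 0.25 0.01 -0.93 0.01" --pt "1 0.18 0.06 0.24 0 -0.94 0.01" --pt "1 0.2 0.07 0.22 0.01 -0.93 0.01" --pt "1 0.21 0.07 0.21 0.01 -0.94 0.01" --pt "1 0.22 0.06 0.2 0.01 -0.93 0.01" --pt "1 0.24 0.07 0.18 0.01 -0.94 0.01" --pt "1 0.25 0.07 0.17 0.01 -0.93 0.01" --pt "1 0.25 0.06 0.15 0 -0.94 0.01"

```text
clock: 5.92
eef_pos: [0.4786, 0.0164, 0.2096]
orientation: [[-0.876, -0.103, 0.471], [-0.11, 0.994, 0.014], [-0.47, -0.039, -0.882]]
ft_force: [-0.1, 1.1, 0.9]
gripper_width: 0.995
```

>>> servo_tool --pt "1 0.27 0.07 0.14 0.01 -0.93 0.01" --pt "1 0.28 0.06 0.11 0.01 -0.93 0.01" --pt "1 -0.12 0.72 0.58 0 0 0" --pt "1 -0.12 0.71 0.58 0 0 0" --pt "1 -0.12 0.72 0.59 0 0 0" --pt "1 -0.12 0.72 0.58 0 0 0" --pt "1 -0.12 0.71 0.58 0 0 0" --pt "1 -0.12 0.72 0.58 0 0 0" --pt "1 -0.11 0.72 0.58 0 0 0" --pt "1 0 0 0 0 0 0"

```text
clock: 6.75
eef_pos: [0.5179, 0.1437, 0.0977]
orientation: [[-0.886, -0.112, 0.449], [-0.126, 0.992, 0.0], [-0.446, -0.056, -0.893]]
ft_force: [-1.0, 0.1, -0.3]
gripper_width: 0.999
```

Run:
```python
from h import *
P=np.array
s=read_state();print(s['clock'],s['q'].round(2),s['eef_pos'],P(s['orientation']).round(3).tolist())
W=camera('wrist');save(W,'w1');C=cloud(W);R=W['pixels'].astype(int)
print(W['world_from_camera'].round(3).tolist())
m=(R[...,2]>R[...,0]+30)&(W['depth']>0)&(abs(C[...,0]-.617)<.08)&(abs(C[...,1]-.187)<.06)&(abs(C[...,2]-.039)<.008)
r=cv2.minAreaRect((C[m][:,:2]*1000).astype(np.float32));print(m.sum(),r,np.median(C[m][:,2]))
for im in(W,camera('scene'),camera('top')):print([(np.round(r['xyz'],3),round(r['confidence'],2)) for r in pinpoint('holder_blue',im)])
pg,Rg=grasp(0);print(pg);plan(pg,Rg,1)
```

```text
6.75 [ 0.21  0.62 -0.94  2.41  1.76  0.73 -0.47] [0.51788676 0.14374857 0.09773221] [[-0.886, -0.112, 0.449], [-0.126, 0.992, 0.0], [-0.446, -0.056, -0.893]]
[[-0.113, -0.724, -0.68, 0.376], [0.992, -0.121, -0.037, 0.135], [-0.056, -0.679, 0.732, 0.224], [0.0, 0.0, 0.0, 1.0]]
3159 ((614.614501953125, 188.36473083496094), (100.99747467041016, 63.921382904052734), 8.503789901733398) 0.039622027817000416
[(array([0.612, 0.188, 0.04 ]), 0.73)]
[(array([0.466, 0.023, 0.006]), 0.94), (array([0.616, 0.184, 0.037]), 0.71), (array([0.566, 0.494, 0.006]), 0.6)]
[(array([0.569, 0.499, 0.007]), 0.92), (array([0.62 , 0.185, 0.032]), 0.75), (array([0.462, 0.025, 0.004]), 0.63)]
[0.63523576 0.18883605 0.01661522]
[[1,-0.43,0.25,0.73,-0.13,-0.66,0.04],[1,-0.39,0.24,0.75,-0.12,-0.66,0.05],[1,-0.35,0.23,0.77,-0.13,-0.65,0.04],[1,-0.32,0.23,0.79,-0.13,-0.66,0.04],[1,-0.28,0.23,0.8,-0.13,-0.66,0.04],[1,-0.25,0.21,0.81,-0.12,-0.66,0.05],[1,-0.2,0.21,0.83,-0.13,-0.66,0.04]]
```

View pics/w1.png

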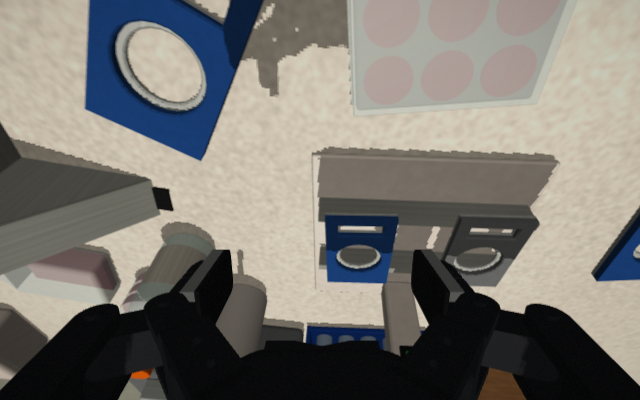

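The wrist view shows the blue holder at px (360,248) with the grey one to its right. The tilt stopped at 27° because joint 4 is near its limit, so I'll finish it while moving outward.

```bash
sed -i 's/^BL=.*/BL=np.array([.6155,.1875,.035]);LY=7.9/' h.py
python3 - <<'E'
from h import *
pg,Rg=grasp(.09);print(pg);plan(pg,Rg,1,n=9)
E
```

```text
[0.57067466 0.18127997 0.08025483]
[[1,-0.2,0.17,0.19,-0.11,-0.51,0.02],[1,-0.19,0.17,0.19,-0.11,-0.51,0.02],[1,-0.19,0.17,0.2,-0.11,-0.52,0.02],[1,-0.17,0.17,0.21,-0.11,-0.51,0.02],[1,-0.17,0.16,0.22,-0.1,-0.51,0.02],[1,-0.16,0.17,0.22,-0.11,-0.51,0.02],[1,-0.16,0.16,0.23,-0.11,-0.52,0.02],[1,-0.14,0.17,0.24,-0.11,-0.51,0.02],[1,-0.14,0.16,0.24,-0.11,-0.51,0.02]]
```

>>> servo_tool --pt "1 -0.2 0.17 0.19 -0.11 -0.51 0.02" --pt "1 -0.19 0.17 0.19 -0.11 -0.51 0.02" --pt "1 -0.19 0.17 0.2 -0.11 -0.52 0.02" --pt "1 -0.17 0.17 0.21 -0.11 -0.51 0.02" --pt "1 -0.17 0.16 0.22 -0.1 -0.51 0.02" --pt "1 -0.16 0.17 0.22 -0.11 -0.51 0.02" --pt "1 -0.16 0.16 0.23 -0.11 -0.52 0.02" --pt "1 -0.14 0.17 0.24 -0.11 -0.51 0.02" --pt "1 -0.14 0.16 0.24 -0.11 -0.51 0.02"

```text
clock: 7.8
eef_pos: [0.5714, 0.1819, 0.0808]
orientation: [[-0.699, -0.137, 0.702], [-0.096, 0.991, 0.098], [-0.709, 0.001, -0.705]]
ft_force: [0.6, 0.1, -1.2]
gripper_width: 0.999
```

Run:
```python
from h import *
s=read_state();print(s['clock'],s['q'].round(2),s['eef_pos']);z=s['orientation'][:,2];print(np.degrees(np.arccos(-z[2])),z, s['orientation'][:,1])
pg,Rg=grasp(.07);print(pg);plan(pg,Rg,1)
```

```text
7.8 [ 0.14  0.87 -0.97  2.5   2.29  1.18 -0.89] [0.57138427 0.1818967  0.08082381]
45.15068061156695 [ 0.70214033  0.09812654 -0.70524474] [-0.13740146  0.99051491  0.00102191]
[0.58468258 0.18322373 0.0661127 ]
[[1,0.04,-0.02,0.79,0.01,0.04,-0.01]]
```

>>> servo_tool --pt "1 0.03 -0.02 0.6 0 0.04 0" --pt "1 0 0 0.6 0 0 0" --pt "1 0 0 0.6 0 0 0" --pt "1 0 0 0.6 0 0 0" --pt "1 0 0 0.6 0 0 0" --pt "1 0 0 0.5 0 0 0" --pt "1 0 0 0 0 0 0"

```text
clock: 8.38
eef_pos: [0.6335, 0.19, 0.0158]
orientation: [[-0.703, -0.135, 0.698], [-0.095, 0.991, 0.096], [-0.705, 0.001, -0.709]]
ft_force: [-0.9, -0.1, 0.2]
gripper_width: 0.998
```

Run:
```python
from h import *
s=read_state();print(s['clock'],s['q'].round(2),s['eef_pos'],s['ft_force']);z=s['orientation'][:,2];print(np.degrees(np.arccos(-z[2])),z, s['orientation'][:,1])
pg,Rg=grasp(0);print(pg,Rg.T@(pg-s['eef_pos']));plan(pg,Rg,1)
save(camera('scene'),'s2')
```

```text
8.3833 [ 0.15  1.01 -0.88  2.37  2.41  1.17 -0.83] [0.63354977 0.19004892 0.01577712] [-0.8527893  -0.14357737  0.17449963]
44.81168341800915 [ 0.69822969  0.09585709 -0.70942704] [-0.13477157  0.99087592  0.0012418 ]
[0.63371029 0.19002689 0.01661522] [-7.02916214e-04 -4.38895194e-05 -4.82334672e-04]
[[1,-0.03,0,-0.02,-0.01,-0.05,-0.04]]
```

View pics/s2.png

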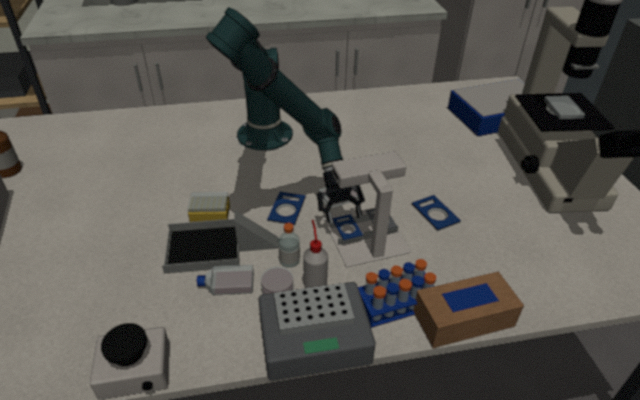

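The gripper (px 340,200) straddles the blue holder under the head, with no contact. Closing.

>>> servo_tool --pt "0.6 0 0 0 0 0 0" --pt "0.6 0 0 0 0 0 0" --pt "0.6 0 0 0 0 0 0" --pt "0.6 0 0 0 0 0 0" --pt "0.6 0 0 0 0 0 0" --pt "0.6 0 0 0 0 0 0" --pt "0.6 0 0 0 0 0 0" --pt "0.6 0 0 0 0 0 0" --grip_force 50

```text
clock: 9.1
eef_pos: [0.6312, 0.1911, 0.0187]
orientation: [[-0.701, -0.139, 0.699], [-0.098, 0.99, 0.099], [-0.706, 0.001, -0.708]]
ft_force: [-2.8, -2.0, 5.1]
gripper_width: 0.6
```

Run:
```python
from h import *
s=read_state();print(s['ft_force'],s['gripper_width']*85)
R=s['orientation'];p=s['eef_pos']
pm,Rm=plan(p-R[:,2]*.09,R,.6,n=6)
```

```text
[-2.76426618 -1.99973329  5.10280761] 51.01251994966991
[[0.6,0,0,-0.6,0,0,0],[0.6,0,0,-0.6,0,0,0],[0.6,0,0,-0.6,0,0,0],[0.6,0,0,-0.6,0,0,0],[0.6,0,0,-0.6,0,0,0],[0.6,0,0,-0.6,0,0,0]]
```

Run:
```python
from h import *
W=camera('wrist');C=cloud(W);R=W['pixels'].astype(int)
m=(R[...,2]>R[...,0]+30)&(W['depth']>0)&(abs(C[...,0]-.617)<.08)&(abs(C[...,1]-.187)<.06)&(abs(C[...,2]-.039)<.02)
r=cv2.minAreaRect((C[m][:,:2]*1000).astype(np.float32));print(m.sum(),r,np.median(C[m][:,2]))
save(W,'w2')
```

```text
8192 ((613.8731079101562, 190.2852783203125), (101.49905395507812, 68.3805923461914), 8.53749942779541) 0.039255124197309366
```

View pics/w2.png

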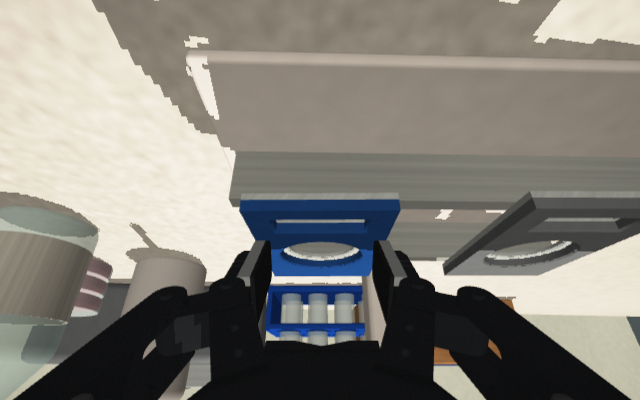

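Run:
```python
from h import *
np.set_printoptions(precision=1,suppress=True)
W=camera('wrist');C=cloud(W);s=read_state();T=(C-s['eef_pos'])@s['orientation']*1000
for v in(200,225,245,255,265,272,285,300,330):
    print(v,[(u,T[v,u].round(0).astype(int).tolist(),round(float(C[v,u,2]*1000)),W['pixels'][v,u].tolist()) for u in(244,258,264,269,276,368,374,378,384)])
```

```text
200 [(244, [36, -31, -58], 35, [58, 79, 109]), (258, [36, -26, -57], 34, [40, 65, 103]), (264, [35, -23, -57], 34, [38, 64, 102]), (269, [36, -21, -59], 35, [37, 64, 101]), (276, [36, -18, -58], 34, [38, 63, 101]), (368, [36, 19, -58], 34, [24, 53, 95]), (374, [36, 21, -59], 35, [24, 52, 95]), (378, [36, 23, -59], 35, [24, 52, 95]), (384, [36, 25, -59], 35, [21, 51, 93])]
225 [(244, [-12, -58, 37], 1, [239, 233, 219]), (258, [22, -28, -51], 39, [19, 42, 77]), (264, [23, -25, -52], 40, [18, 42, 77]), (269, [23, -23, -52], 40, [18, 40, 76]), (276, [19, -21, -42], 35, [17, 39, 72]), (368, [22, 20, -52], 40, [16, 38, 70]), (374, [22, 23, -51], 39, [20, 41, 73]), (378, [23, 25, -52], 40, [17, 40, 74]), (384, [22, 27, -52], 40, [17, 39, 73])]
245 [(244, [-42, -67, 68], 1, [242, 236, 224]), (258, [11, -29, -47], 44, [83, 84, 80]), (264, [10, -27, -46], 44, [19, 19, 19]), (269, [7, -26, -39], 41, [14, 15, 14]), (276, [5, -23, -35], 40, [19, 43, 77]), (368, [5, 23, -35], 40, [18, 41, 75]), (374, [7, 26, -40], 42, [12, 12, 16]), (378, [11, 26, -47], 44, [14, 14, 14]), (384, [11, 29, -47], 44, 
[... 1566 characters left out ...]
11, 12, 12]), (264, [-10, -25, -59], 68, [13, 12, 13]), (269, [-162, -67, 160], 20, [16, 47, 116]), (276, [-183, -63, 191], 13, [9, 27, 63]), (368, [-76, 38, 36], 47, [132, 124, 114]), (374, [-75, 42, 35], 47, [181, 170, 156]), (378, [-75, 45, 34], 47, [148, 138, 127]), (384, [-4, 26, -68], 70, [11, 11, 12])]
330 [(244, [17, -20, -111], 85, [16, 17, 17]), (258, [16, -16, -109], 85, [15, 16, 18]), (264, [-252, -88, 213], 45, [44, 49, 55]), (269, [-187, -64, 135], 55, [21, 64, 151]), (276, [-188, -55, 136], 55, [25, 76, 179]), (368, [-96, 37, 26], 69, [102, 95, 88]), (374, [-91, 40, 19], 69, [170, 158, 146]), (378, [-91, 43, 19], 69, [177, 166, 153]), (384, [-91, 48, 19], 69, [140, 133, 122])]
```

Run:
```python
from h import *
W=camera('wrist');C=cloud(W);s=read_state();T=(C-s['eef_pos'])@s['orientation']*1000
for sg in(1,-1):
    m=(abs(sg*T[...,1]-26)<1.5)&(abs(T[...,0])<14)&(W['depth']>0)&(W['pixels'].max(-1)<30)
    P=T[m]
    for a in range(-14,14,3):
        q=P[(P[:,0]>=a)&(P[:,0]<a+3)]
        if len(q):print(sg,a,len(q),q[:,2].min().round(),q[:,2].max().round(), 'plate z',[ ( (s['orientation'].T@(np.array([0,0,1])))[2] ) ][0].round(2))
n=s['orientation'].T@[0,0,1.];h=s['eef_pos'][2]*1000
print('plate top tool z at x=-11,0,11',[((39.5-h)-n[0]*x)/n[2] for x in(-11,0,11)])
```

```text
1 -11 76 -75.0 -40.0 plate z -0.71
1 -8 113 -75.0 -40.0 plate z -0.71
1 -5 119 -75.0 -39.0 plate z -0.71
1 -2 143 -76.0 -40.0 plate z -0.71
1 1 143 -77.0 -40.0 plate z -0.71
1 4 156 -79.0 -40.0 plate z -0.71
1 7 229 -124.0 -38.0 plate z -0.71
1 10 334 -125.0 -41.0 plate z -0.71
-1 -14 14 -71.0 -47.0 plate z -0.71
-1 -11 96 -74.0 -40.0 plate z -0.71
-1 -8 108 -75.0 -40.0 plate z -0.71
-1 -5 125 -75.0 -38.0 plate z -0.71
-1 -2 136 -76.0 -38.0 plate z -0.71
-1 1 166 -78.0 -37.0 plate z -0.71
-1 4 167 -79.0 -37.0 plate z -0.71
-1 7 240 -124.0 -39.0 plate z -0.71
-1 10 320 -125.0 -41.0 plate z -0.71
plate top tool z at x=-11,0,11 [np.float64(-18.389465935894467), np.float64(-29.363421883079415), np.float64(-40.33737783026436)]
```

The pads sit about 39 mm behind the reported TCP at this opening, so they closed above the plate and their tips touch its top. I'll back off, open, re-measure and go deeper.

>>> servo_tool --pt "0.6 0 0 -0.4 0 0 0" --pt "1 0 0 -0.2 0 0 0" --pt "1 0 0 0 0 0 0" --pt "1 0 0 0 0 0 0" --pt "1 0 0 0 0 0 0" --pt "1 0 0 0 0 0 0" --pt "1 0 0 0 0 0 0"

```text
clock: 9.83
eef_pos: [0.621, 0.1895, 0.0278]
orientation: [[-0.703, -0.138, 0.698], [-0.097, 0.99, 0.098], [-0.705, 0.002, -0.71]]
ft_force: [0.6, -0.6, 0.5]
gripper_width: 1.001
```

Run:
```python
from h import *
W=camera('wrist');C=cloud(W);s=read_state();T=(C-s['eef_pos'])@s['orientation']*1000;R=W['pixels'].astype(int)
print(s['eef_pos'],s['gripper_width'])
ok=W['depth']>0
m=(R[...,2]>R[...,0]+20)&ok&(abs(C[...,0]-.617)<.08)&(abs(C[...,1]-.187)<.05)&(abs(C[...,2]-.039)<.004)
print(cv2.minAreaRect((C[m][:,:2]*1000).astype(np.float32)),np.median(C[m][:,2]))
y=T[...,1]
for sg in(1,-1):
    m=ok&(sg*y>36)&(sg*y<48)&(abs(T[...,0])<9)&(T[...,2]>-100)&(T[...,2]<0)&(R.max(-1)<35)&(C[...,2]>.05)
    P=T[m];print(sg,len(P),np.percentile(P,[1,50,99],axis=0).round(0).tolist())
```

```text
[0.62101604 0.18944007 0.02772928] 0.998671457999045
((613.8795776367188, 188.0876922607422), (101.17774200439453, 64.35639190673828), 8.252192497253418) 0.039381244288012235
1 1321 [[-9.0, 42.0, -85.0], [2.0, 43.0, -69.0], [9.0, 45.0, -49.0]]
-1 1331 [[-9.0, -44.0, -85.0], [2.0, -43.0, -69.0], [9.0, -42.0, -47.0]]
```

```bash
sed -i 's/^BL=.*/BL=np.array([.6145,.188,.035]);LY=8/;s/\.026-b/.059-b/' h.py
python3 - <<'E'
from h import *
pg,Rg=grasp(0);print(pg);plan(pg,Rg,1,n=6)
E
```

```text
[ 0.65581329  0.1938062  -0.0067193 ]
[[1,0,0,0.33,0,-0.01,0],[1,-0.01,-0.01,0.33,0,-0.01,-0.01],[1,0,0,0.32,0,-0.01,0],[1,-0.01,0,0.33,0,0,-0.01],[1,0,-0.01,0.33,0.01,-0.01,0],[1,0,0,0.33,0,-0.01,-0.01]]
```

>>> servo_tool --pt "1 0 0 0.33 0 -0.01 0" --pt "1 0 0 0.33 0 -0.01 0" --pt "1 0 0 0.33 0 -0.01 0" --pt "1 0 0 0.33 0 0 0" --pt "1 0 0 0.33 0 0 0" --pt "1 0 0 0.33 0 0 0" --pt "1 0 0 0 0 0 0"

```text
clock: 10.47
eef_pos: [0.6569, 0.1939, -0.0085]
orientation: [[-0.702, -0.136, 0.699], [-0.095, 0.991, 0.097], [-0.706, 0.001, -0.708]]
ft_force: [0.2, -0.1, -0.4]
gripper_width: 0.998
```

>>> servo_tool --pt "0.65 0 0 0 0 0 0" --pt "0.65 0 0 0 0 0 0" --pt "0.65 0 0 0 0 0 0" --pt "0.65 0 0 0 0 0 0" --pt "0.65 0 0 0 0 0 0" --pt "0.65 0 0 0 0 0 0" --pt "0.65 0 0 0 0 0 0"

```text
clock: 11.05
eef_pos: [0.6551, 0.1946, -0.0069]
orientation: [[-0.701, -0.139, 0.699], [-0.097, 0.99, 0.1], [-0.706, 0.002, -0.708]]
ft_force: [-1.8, -0.9, 1.3]
gripper_width: 0.744
```

Run:
```python
from h import *
s=read_state();print(s['q'].round(2),s['eef_pos'],s['ft_force'],s['gripper_width'])
W=camera('wrist');C=cloud(W);T=(C-s['eef_pos'])@s['orientation']*1000;R=W['pixels'].astype(int)
ok=W['depth']>0
m=(R[...,2]>R[...,0]+20)&ok&(abs(C[...,0]-.617)<.08)&(abs(C[...,1]-.187)<.05)&(abs(C[...,2]-.039)<.004)
print(cv2.minAreaRect((C[m][:,:2]*1000).astype(np.float32)),np.median(C[m][:,2]))
```

```text
[ 0.15  1.06 -0.86  2.32  2.45  1.15 -0.81] [ 0.65509641  0.19462341 -0.00691281] [-1.80483781 -0.85436613  1.27252978] 0.7440325684421936
((614.8848876953125, 188.7139892578125), (103.62633514404297, 64.69026947021484), 8.156679153442383) 0.03916902343021323
```

Run:
```python
from h import *
P=np.array
s=read_state();R=s['orientation'];p=s['eef_pos']
print('ctool',R.T@(P([.6145,.188,.035])-p), 'tilt',np.degrees(np.arccos(-R[2,2])))
pm,Rm=plan(p-R[:,2]*.11,R,.65,n=8)
print();pm,Rm=plan(P([.51,.10,.17]),toolR(0,25),.65,p0=pm,R0=Rm)
```

```text
ctool [-0.00043323 -0.00083335 -0.05871888] tilt 44.923460109419175
[[0.65,0,0,-0.55,0,0,0],[0.65,0,0,-0.55,0,0,0],[0.65,0,0,-0.55,0,0,0],[0.65,0,0,-0.55,0,0,0],[0.65,0,0,-0.55,0,0,0],[0.65,0,0,-0.55,0,0,0],[0.65,0,0,-0.55,0,0,0],[0.65,0,0,-0.55,0,0,0]]

[[0.65,-0.09,-0.49,-0.84,0.2,0.83,0.27],[0.65,-0.06,-0.5,-0.84,0.19,0.83,0.27],[0.65,-0.01,-0.5,-0.83,0.2,0.83,0.28],[0.65,0.02,-0.53,-0.83,0.19,0.82,0.27],[0.65,0.06,-0.53,-0.81,0.2,0.83,0.27],[0.65,0.1,-0.54,-0.81,0.19,0.83,0.27]]
```

>>> servo_tool --pt "0.65 0 0 -0.3 0 0 0" --pt "0.65 0 0 -0.5 0 0 0" --pt "0.65 0 0 -0.55 0 0 0" --pt "0.65 0 0 -0.55 0 0 0" --pt "0.65 0 0 -0.55 0 0 0" --pt "0.65 0 0 -0.55 0 0 0" --pt "0.65 0 0 -0.55 0 0 0" --pt "0.65 0 0 -0.55 0 0 0" --pt "0.65 0 0 -0.3 0 0 0"

```text
clock: 11.85
eef_pos: [0.577, 0.1837, 0.0723]
orientation: [[-0.701, -0.14, 0.699], [-0.098, 0.99, 0.1], [-0.707, 0.001, -0.708]]
ft_force: [0.1, 0.5, -0.3]
gripper_width: 0.739
```

>>> servo_tool --pt "0.65 -0.09 -0.49 -0.84 0.2 0.83 0.27" --pt "0.65 -0.06 -0.5 -0.84 0.2 0.83 0.27" --pt "0.65 -0.01 -0.5 -0.83 0.2 0.83 0.28" --pt "0.65 0.02 -0.53 -0.83 0.2 0.82 0.27" --pt "0.65 0.06 -0.53 -0.81 0.2 0.83 0.27" --pt "0.65 0.1 -0.54 -0.81 0.2 0.83 0.27" --pt "0.65 0 0 0 0 0 0"

```text
clock: 12.43
eef_pos: [0.5142, 0.1006, 0.1689]
orientation: [[-0.898, 0.001, 0.44], [-0.002, 1.0, -0.007], [-0.44, -0.007, -0.898]]
ft_force: [0.7, 0.7, -1.4]
gripper_width: 0.743
```

Run:
```python
from h import *
P=np.array
s=read_state();R=s['orientation'];print(s['q'].round(2),s['ft_force'],s['gripper_width'],np.degrees(np.arccos(-R[2,2])))
W=camera('wrist');C=cloud(W);T=(C-s['eef_pos'])@R*1000;X=W['pixels'].astype(int)
m=(X[...,2]>X[...,0]+20)&(W['depth']>0)&(abs(T[...,1])<45)&(abs(T[...,0])<60)&(T[...,2]<0)
Q=T[m];print(m.sum(),np.percentile(Q,[1,99],axis=0).round(0).tolist());c=Q.mean(0);print('normal',np.linalg.svd(Q-c,full_matrices=False)[2][2])
S=camera('scene')
T2=camera('top')
for im in(S,T2):
  print([(k,np.round(r[0]['xyz'],3),round(r[0]['confidence'],2)) for k in('ramp_edge','tray','home','ramp','holder_grey') if (r:=pinpoint(k,im))])
  C=cloud(im);x,y,z=C[...,0],C[...,1],C[...,2]
  # wall lines of tray: side walls (far side x~.69) at z .028-.036 and the edge
  for l,m in(('edge',(abs(x-.602)<.035)&(y<-.125)&(y>-.16)&(z>.112)&(z<.13)),('wallhi',(x>.66)&(x<.72)&(y<-.17)&(y>-.34)&(z>.028)&(z<.037)),('walllo',(x<.54)&(x>.47)&(y<-.17)&(y>-.34)&(z>.028)&(z<.037)),('rampface',(abs(x-.602)<.04)&(y>-.13)&(y<-.06)&(z>.04)&(z<.12))):
    m&=im['depth']>0
    if m.sum()<10: continue
    Q=C[m][:,:2];v=cv2.fitLine(Q.astype(np.float32),cv2.DIST_HUBER,0,.001,.001).ravel()
    print(l,m.sum(),Q.mean(0).round(4),np.degrees(np.arctan2(v[1],v[0])).round(1),Q.min(0).round(4),Q.max(0).round(4))
save(S,'s3')
```

```text
[ 0.37  0.41 -0.97  2.38  1.46  0.55 -0.23] [ 0.74559529  0.74361711 -1.39581389] 0.7431396714512774 26.108412086943037
12382 [[-37.0, -31.0, -97.0], [35.0, 31.0, -29.0]]
normal [-6.96755718e-01 -1.31860442e-04 -7.17308478e-01]
[('ramp_edge', array([ 0.604, -0.153,  0.123]), 0.57), ('tray', array([ 0.593, -0.251,  0.004]), 0.79), ('home', array([ 0.601, -0.197,  0.007]), 0.76), ('ramp', array([ 0.602, -0.195, -0.001]), 0.68), ('holder_grey', array([0.598, 0.306, 0.035]), 0.73)]
edge 63 [ 0.604  -0.1434] -3.7 [ 0.572  -0.1505] [ 0.6316 -0.1334]
wallhi 170 [ 0.6929 -0.238 ] 78.0 [ 0.6717 -0.3391] [ 0.7197 -0.1705]
walllo 177 [ 0.4975 -0.2454] -86.2 [ 0.4702 -0.3383] [ 0.5183 -0.1728]
rampface 431 [ 0.6136 -0.1029] -53.5 [ 0.5753 -0.13  ] [ 0.6353 -0.0616]
[('ramp_edge', array([ 0.599, -0.146,  0.121]), 0.79), ('tray', array([ 0.595, -0.255,  0.003]), 0.66), ('home', array([ 0.594, -0.195,  0.01 ]), 0.57), ('ramp', array([ 0.6  , -0.189,  0.002]), 0.58), ('holder_grey', array([0.599, 0.302, 0.039]), 0.7)]
edge 123 [ 0.6025 -0.141 ] -2.4 [ 0.578  -0.1498] [ 0.6285 -0.1291]
wallhi 152 [ 0.6942 -0.233 ] 76.1 [ 0.6775 -0.3377] [ 0.7193 -0.1703]
walllo 89 [ 0.5083 -0.2495] 87.0 [ 0.474  -0.3394] [ 0.5172 -0.1705]
rampface 606 [ 0.6035 -0.0983] 65.3 [ 0.5787 -0.1299] [ 0.6338 -0.0613]
```

View pics/s3.png

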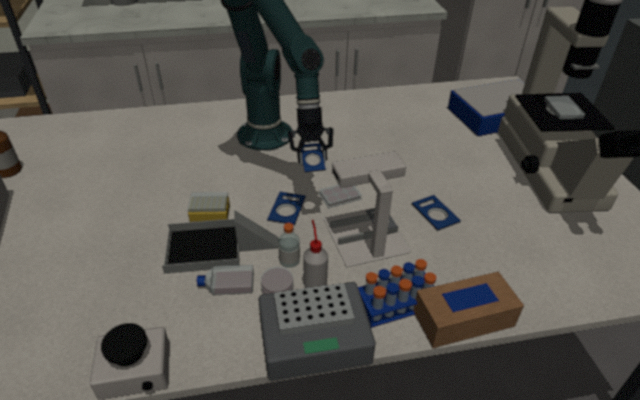

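The holder hangs in the gripper (px 313,158), and the grey one is still on the rails. Next is the move to the ramp edge.

```bash
cat >> h.py <<'E'
CT=np.array([-.0004,-.0008,-.0587]);RY=-93.7;RX=Rz(RY)[:,0];EDGE=np.array([.6015,-.1485,.124])
def drop(up=0):
    R=toolR(RY,6.5);return EDGE+RX*.015+[0,0,.007+up]-R@CT,R
E
python3 - <<'E'
from h import *
P=np.array
pd,Rd=drop(.08);print(pd)
pm,Rm=plan(P([.53,-.02,.24]),toolR(-60,12),.65)
print();plan(pd,Rd,.65,p0=pm,R0=Rm)
E
```

```text
[ 0.60092718 -0.16975494  0.15263205]
[[0.65,-0.12,-0.31,-0.15,0.3,0.2,0.89],[0.65,-0.13,-0.3,-0.15,0.3,0.19,0.9],[0.65,-0.16,-0.3,-0.14,0.3,0.2,0.89],[0.65,-0.17,-0.28,-0.14,0.31,0.19,0.9],[0.65,-0.18,-0.29,-0.13,0.3,0.2,0.89],[0.65,-0.2,-0.27,-0.13,0.3,0.2,0.89],[0.65,-0.22,-0.26,-0.13,0.3,0.19,0.9],[0.65,-0.23,-0.25,-0.12,0.3,0.2,0.89],[0.65,-0.24,-0.24,-0.13,0.3,0.2,0.89],[0.65,-0.26,-0.22,-0.12,0.3,0.19,0.9]]
[[0.65,-0.26,-0.21,-0.12,0.31,0.2,0.89],[0.65,-0.28,-0.2,-0.12,0.3,0.19,0.9],[0.65,-0.29,-0.18,-0.12,0.3,0.2,0.89],[0.65,-0.3,-0.17,-0.12,0.3,0.2,0.89],[0.65,-0.31,-0.15,-0.13,0.3,0.19,0.9],[0.65,-0.31,-0.13,-0.12,0.3,0.2,0.89]]

[[0.65,-0.64,-0.06,0.53,0.15,0.15,0.92],[0.65,-0.64,-0.01,0.53,0.15,0.15,0.93],[0.65,-0.65,0.03,0.52,0.15,0.14,0.92],[0.65,-0.65,0.08,0.51,0.15,0.15,0.93],[0.65,-0.65,0.13,0.5,0.15,0.15,0.92],[0.65,-0.65,0.18,0.5,0.15,0.15,0.93],[0.65,-0.64,0.22,0.49,0.16,0.15,0.92],[0.65,-0.62,0.27,0.48,0.15,0.15,0.92],[0.65,-0.62,0.31,0.46,0.15,0.14,0.93]]
```

>>> servo_tool --pt "0.65 -0.12 -0.31 -0.15 0.3 0.2 0.89" --pt "0.65 -0.13 -0.3 -0.15 0.3 0.2 0.9" --pt "0.65 -0.16 -0.3 -0.14 0.3 0.2 0.89" --pt "0.65 -0.17 -0.28 -0.14 0.3 0.2 0.9" --pt "0.65 -0.18 -0.29 -0.13 0.3 0.2 0.89" --pt "0.65 -0.2 -0.27 -0.13 0.3 0.2 0.89" --pt "0.65 -0.22 -0.26 -0.13 0.3 0.2 0.9" --pt "0.65 -0.23 -0.25 -0.12 0.3 0.2 0.89" --pt "0.65 -0.24 -0.24 -0.13 0.3 0.2 0.89" --pt "0.65 -0.26 -0.22 -0.12 0.3 0.2 0.9"

```text
clock: 13.92
eef_pos: [0.5235, 0.0254, 0.2123]
orientation: [[-0.753, 0.61, 0.247], [0.59, 0.792, -0.156], [-0.291, 0.028, -0.956]]
ft_force: [0.9, -0.4, -0.4]
gripper_width: 0.739
```

>>> servo_tool --pt "0.65 -0.26 -0.21 -0.12 0.3 0.2 0.89" --pt "0.65 -0.28 -0.2 -0.12 0.3 0.2 0.9" --pt "0.65 -0.29 -0.18 -0.12 0.3 0.2 0.89" --pt "0.65 -0.3 -0.17 -0.12 0.3 0.2 0.89" --pt "0.65 -0.31 -0.15 -0.13 0.3 0.2 0.9" --pt "0.65 -0.31 -0.13 -0.12 0.3 0.2 0.89" --pt "0.65 0 0 0 0 0 0"

```text
clock: 14.5
eef_pos: [0.5321, -0.022, 0.241]
orientation: [[-0.485, 0.868, 0.103], [0.85, 0.496, -0.178], [-0.206, 0.001, -0.979]]
ft_force: [1.0, -0.6, -1.1]
gripper_width: 0.738
```

Run:
```python
from h import *
s=read_state();R=s['orientation'];print(s['clock'],s['q'].round(2),s['eef_pos'],s['gripper_width'],np.degrees(np.arccos(-R[2,2])))
pd,Rd=drop(.08);plan(pd,Rd,.65)
```

```text
14.5 [ 0.55  0.38 -0.92  2.05  0.65  0.93 -0.23] [ 0.53205921 -0.02202702  0.24101614] 0.7384312507446232 11.865764982061158
[[0.65,-0.63,-0.06,0.53,0.15,0.14,0.92],[0.65,-0.63,-0.02,0.53,0.15,0.15,0.91],[0.65,-0.64,0.04,0.52,0.15,0.14,0.92],[0.65,-0.64,0.07,0.51,0.15,0.15,0.92],[0.65,-0.64,0.13,0.51,0.15,0.14,0.92],[0.65,-0.63,0.17,0.5,0.15,0.14,0.91],[0.65,-0.63,0.21,0.49,0.15,0.15,0.92],[0.65,-0.61,0.26,0.48,0.15,0.14,0.92],[0.65,-0.61,0.31,0.47,0.15,0.15,0.92]]
```

>>> servo_tool --pt "0.65 -0.63 -0.06 0.53 0.15 0.14 0.92" --pt "0.65 -0.63 -0.02 0.53 0.15 0.15 0.91" --pt "0.65 -0.64 0.04 0.52 0.15 0.14 0.92" --pt "0.65 -0.64 0.07 0.51 0.15 0.15 0.92" --pt "0.65 -0.64 0.13 0.51 0.15 0.14 0.92" --pt "0.65 -0.63 0.17 0.5 0.15 0.14 0.91" --pt "0.65 -0.63 0.21 0.49 0.15 0.15 0.92" --pt "0.65 -0.61 0.26 0.48 0.15 0.14 0.92" --pt "0.65 -0.61 0.31 0.47 0.15 0.15 0.92" --pt "0.65 0 0 0 0 0 0"

```text
clock: 15.33
eef_pos: [0.5994, -0.173, 0.1489]
orientation: [[0.066, 0.998, -0.012], [0.991, -0.067, -0.115], [-0.115, -0.004, -0.993]]
ft_force: [0.3, -1.4, -1.5]
gripper_width: 0.734
```

Run:
```python
from h import *
s=read_state();R=s['orientation'];print(s['clock'],s['eef_pos'],s['gripper_width'],np.degrees(np.arccos(-R[2,2])))
for n in('top','wrist'):
  W=camera(n);C=cloud(W);X=W['pixels'].astype(int);T=(C-s['eef_pos'])@R*1000
  m=(X[...,2]>X[...,0]+20)&(W['depth']>0)&(abs(T[...,1])<45)&(abs(T[...,0])<60)&(T[...,2]<-10)&(T[...,2]>-110)
  Q=T[m];print(n,m.sum(),np.percentile(Q,[1,99],axis=0).round(0).tolist())
  if m.sum()>50: nn=R@np.linalg.svd(Q-Q.mean(0),full_matrices=False)[2][2];print('tilt',np.degrees(np.arccos(abs(nn[2]))),nn)
  print([(k,np.round(r[0]['xyz'],3)) for k in('ramp_edge','tray','home') if (r:=pinpoint(k,W))])
pd,Rd=drop(0);print(pd);plan(pd,Rd,.65,n=6)
```

```text
15.3333 [ 0.59943329 -0.17304349  0.14892294] 0.7341235295444177 6.612336233745039
top 170 [[-38.0, -30.0, -107.0], [34.0, 32.0, -26.0]]
tilt 39.50007655933893 [-0.02231319  0.63568777 -0.77162373]
[('ramp_edge', array([ 0.601, -0.148,  0.124])), ('tray', array([ 0.596, -0.254,  0.004])), ('home', array([ 0.596, -0.196,  0.009]))]
wrist 12275 [[-29.0, -32.0, -101.0], [42.0, 31.0, -33.0]]
tilt 37.90345034946849 [-0.03301362 -0.61344502  0.78904709]
[('ramp_edge', array([ 0.6  , -0.146,  0.122])), ('tray', array([ 0.596, -0.252,  0.007])), ('home', array([ 0.598, -0.198,  0.007]))]
[ 0.60092718 -0.16975494  0.07263205]
[[0.65,0.04,0.01,0.53,0,0,0.02],[0.65,0.04,0.01,0.53,0,0,0.01],[0.65,0.04,0.01,0.53,0,0,0.02],[0.65,0.04,0.01,0.53,0,0,0.01],[0.65,0.03,0.01,0.53,0,-0.01,0.02],[0.65,0.04,0.01,0.53,0,0,0.02]]
```

Run:
```python
from h import *
for i in range(2):
  W=camera('wrist');s=read_state();R=s['orientation'];C=cloud(W);X=W['pixels'].astype(int);T=(C-s['eef_pos'])@R*1000
  m=(X[...,2]>X[...,0]+20)&(W['depth']>0)&(abs(T[...,1])<45)&(abs(T[...,0])<60)&(T[...,2]<-10)&(T[...,2]>-110)
  Q=T[m];print(s['eef_pos'],s['dq'].round(3),s['gripper_width'],np.percentile(Q,[.5,99.5],axis=0).round(0).tolist())
  Q=C[m];Q=Q@np.stack([RX,[0,0,1]],1);print('along rampx, z from edge',np.percentile((Q-[EDGE@RX,.124])*1000,[.5,99.5],axis=0).round(0).tolist())
pd,Rd=drop(0);print(pd);plan(pd,Rd,.65,n=6)
```

```text
[ 0.59967331 -0.16677911  0.15225181] [ 0.002  0.003  0.007 -0.003 -0.001  0.001 -0.001] 0.7438641989637005 [[-36.0, -31.0, -97.0], [36.0, 32.0, -29.0]]
along rampx, z from edge [[-28.0, 61.0], [51.0, 121.0]]
[ 0.59963347 -0.16704628  0.15212127] [ 0.002  0.002  0.006 -0.003 -0.     0.002 -0.001] 0.7446781320830856 [[-36.0, -31.0, -97.0], [36.0, 32.0, -29.0]]
along rampx, z from edge [[-28.0, 61.0], [51.0, 121.0]]
[ 0.60092718 -0.16975494  0.07263205]
[[0.65,0.04,0.01,0.53,0,0,0.01],[0.65,0.04,0.01,0.53,0,0,0.02],[0.65,0.05,0.01,0.53,0,0,0.01],[0.65,0.04,0.01,0.52,-0.01,0,0.01],[0.65,0.04,0.01,0.53,0,0,0.02],[0.65,0.04,0.01,0.53,0,0,0.01]]
```

>>> servo_tool --pt "0.65 0.05 0.01 0.5 0 0 0" --pt "0.65 0.05 0.01 0.5 0 0 0" --pt "0.65 0.05 0.01 0.5 0 0 0" --pt "0.65 0.05 0.01 0.5 0 0 0" --pt "0.65 0.05 0.01 0.5 0 0 0" --pt "0.65 0.05 0.01 0.4 0 0 0" --pt "0.65 0.02 0 0.2 0 0 0" --pt "0.65 0 0 0 0 0 0" --pt "0.65 0 0 0 0 0 0"

```text
clock: 16.58
eef_pos: [0.601, -0.1684, 0.0735]
orientation: [[0.059, 0.998, -0.009], [0.992, -0.06, -0.112], [-0.113, -0.002, -0.994]]
ft_force: [0.8, 0.0, -1.3]
gripper_width: 0.74
```

Run:
```python
from h import *
W=camera('wrist');s=read_state();R=s['orientation'];C=cloud(W);X=W['pixels'].astype(int);T=(C-s['eef_pos'])@R*1000
m=(X[...,2]>X[...,0]+20)&(W['depth']>0)&(abs(T[...,1])<45)&(abs(T[...,0])<60)&(T[...,2]<-10)&(T[...,2]>-110)
Q=T[m];print(s['clock'],s['eef_pos'],s['ft_force'],np.percentile(Q,[.5,99.5],axis=0).round(0).tolist())
Q=C[m];Q=Q@np.stack([RX,Rz(RY)[:,1],[0,0,1]],1);print(((np.percentile(Q,[.5,99.5],axis=0)-[EDGE@RX,EDGE@Rz(RY)[:,1],.124])*1000).round(0).tolist())
for im in(W,camera('scene')): print([np.round(r['xyz'],3).tolist() for r in pinpoint('ramp_edge',im)])
save(W,'w3')
```

```text
16.6333 [ 0.60143292 -0.1684311   0.07407092] [ 0.05020789 -0.0958729  -1.21134724] [[-38.0, -32.0, -97.0], [36.0, 32.0, -26.0]]
[[-26.0, -30.0, -20.0], [55.0, 33.0, 43.0]]
[]
[[0.594, 0.245, 0.215], [0.601, -0.166, 0.134]]
```

View pics/w3.png

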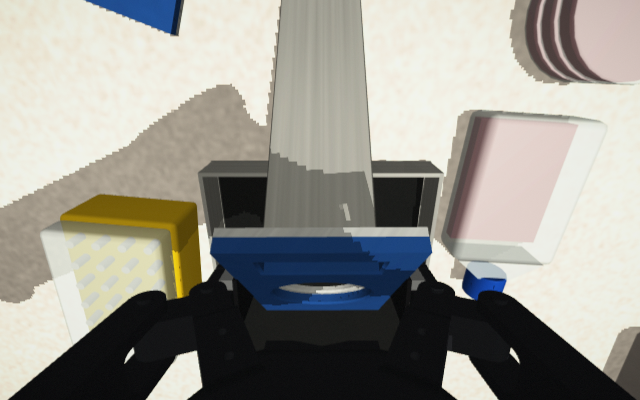

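The plate is centred over the ramp (ramp columns 268-372, plate 212-430), about 8 mm above the edge and 12 mm beyond it. I'll shift 3 mm further out and release.

>>> servo_tool --pt "0.65 -0.12 0 0 0 0 0" --pt "0.65 0 0 0 0 0 0" --pt "0.65 0 0 0 0 0 0" --pt "1 0 0 0 0 0 0" --pt "1 0 0 0 0 0 0" --pt "1 0 0 0 0 0 0" --pt "1 0 0 0 0 0 0" --pt "1 0 0 0 0 0 0" --pt "1 0 0 0 0 0 0" --pt "1 0 0 0 0 0 0"

```text
clock: 17.62
eef_pos: [0.6008, -0.1715, 0.0741]
orientation: [[0.06, 0.998, -0.008], [0.992, -0.06, -0.112], [-0.113, -0.002, -0.994]]
ft_force: [0.8, -0.2, -0.2]
gripper_width: 0.999
```

>>> servo_tool --pt "1 0 0 -0.4 0 0 0" --pt "1 0 0 -0.6 0 0 0" --pt "1 0 0 -0.8 0 0 0" --pt "1 0 0 -0.8 0 0 0" --pt "1 0 0 -0.8 0 0 0" --pt "1 0 0 -0.8 0 0 0" --pt "1 0 0 -0.8 0 0 0" --pt "1 0 0 -0.4 0 0 0" --pt "1 0 0 0 0 0 0"

```text
clock: 18.37
eef_pos: [0.6042, -0.1555, 0.2122]
orientation: [[0.06, 0.998, -0.002], [0.992, -0.059, -0.113], [-0.113, 0.005, -0.994]]
ft_force: [0.0, 1.3, 1.1]
gripper_width: 0.999
```

Run:
```python
from h import *
W=camera('wrist');save(W,'w4');S=camera('scene');s=read_state();print(s['clock'],s['eef_pos'])
a=cv2.resize(S['pixels'][200:290,140:300],None,fx=4.3,fy=4.3)[:390,:680];b=cv2.resize(W['pixels'],(340,212))
c=np.zeros((602,688,3),np.uint8);c[:a.shape[0],:a.shape[1]]=a;c[390:,:340]=b[:212];cv2.imwrite('pics/c4.png',c[:600,:,::-1])
```

```text
18.4667 [ 0.60181152 -0.15645449  0.2086725 ]
```

View pics/c4.png

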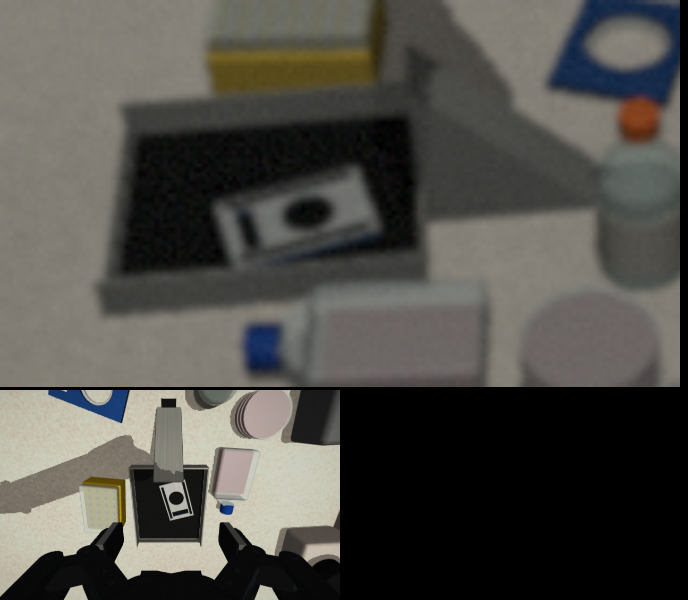

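It turned over and lies underside up in the tray, askew (lower inset px 176,500). Now measuring its pose and the tray.

```bash
cat >> h.py <<'E'
YV=Rz(RY)[:,1]
def meas(W):
    "plate pose in ramp frame about EDGE: (along RX, along YV) mm, angle"
    C=cloud(W);X=W['pixels'].astype(int);d=(C-EDGE)*1000;a,b,z=d@RX,d@YV,C[...,2]*1000
    tr=(W['depth']>0)&(a>-5)&(a<230)&(abs(b)<84)
    m=tr&(z>6)&(z<25)&(X.max(-1)>110)
    k,l,st,_=cv2.connectedComponentsWithStats(cv2.morphologyEx(m.astype(np.uint8),cv2.MORPH_CLOSE,np.ones((9,9))))
    if k<2: return None
    i=1+st[1:,4].argmax();m&=(l==i)
    Q=np.stack([a[m],b[m]],1).astype(np.float32);r=cv2.minAreaRect(Q)
    print('plate',m.sum(),np.round(r[0],1),np.round(r[1],1),round(r[2],1),'z',np.percentile(z[m],[5,50,95]).round(1));print(cv2.boxPoints(r).round(0).tolist())
    w=(W['depth']>0)&(z>26)&(z<38)&(a>-12)&(a<225)&(abs(b)<105)
    for n,mm in(('wall+',w&(b>70)&(a>20)&(a<190)),('wall-',w&(b<-70)&(a>20)&(a<190)),('foot',w&(abs(b)>30)&(abs(b)<75)&(a<15))):
        if mm.sum()>20:
            v=np.stack([a[mm],b[mm]],1).astype(np.float32);f=cv2.fitLine(v,cv2.DIST_HUBER,0,.01,.01).ravel();print(n,mm.sum(),v.min(0).round(1),v.max(0).round(1),'dir',np.degrees(np.arctan2(f[1],f[0])).round(1))
E
python3 - <<'E'
from h import *
for n in('wrist','scene','top'): print(n);meas(camera(n))
E
```

```text
wrist
plate 1936 [84.8 20.7] [100.9  63.8] 15.6 z [10.9 12.2 13.4]
[[28.0, 38.0], [45.0, -24.0], [142.0, 3.0], [125.0, 65.0]]
wall+ 434 [20.3 85.2] [188.8  89.2] dir 0.3
wall- 443 [ 20.2 -87.5] [189.7 -83.5] dir 0.3
foot 300 [ -4.9 -74.7] [-0.8 74.9] dir -89.6
scene
plate 41 [50.7  9.8] [17.2 36.5] 12.9 z [ 8.  12.3 15.5]
[[38.0, 26.0], [46.0, -10.0], [63.0, -6.0], [55.0, 30.0]]
wall+ 138 [22.2 80.1] [189.  103.6] dir 0.1
wall- 125 [  20.9 -105. ] [189.4 -77.8] dir 0.3
top
plate 138 [113.   30.9] [46.  64.7] 12.3 z [10.3 13.3 16.7]
[[84.0, 58.0], [97.0, -6.0], [142.0, 4.0], [129.0, 67.0]]
wall- 98 [ 20.6 -86. ] [189.1 -81.8] dir 0.2
foot 39 [ -5.  -72.6] [-0.7 74.8] dir -89.6
```

```bash
cat >> h.py <<'E'
def tp(a,b,z): p=EDGE+RX*a+YV*b;p[2]=z;return p,toolR(RY+.3,0)
E
python3 - <<'E'
from h import *
p,R=tp(.168,.022,.05);print(p);plan(p,R,.3)
E
```

```text
[ 0.61261272 -0.31756953  0.05      ]
[[0.3,-0.56,0.09,0.7,-0.01,0.16,0],[0.3,-0.58,0.09,0.68,0,0.16,0],[0.3,-0.58,0.09,0.69,-0.01,0.17,0],[0.3,-0.58,0.08,0.67,-0.01,0.16,-0.01],[0.3,-0.6,0.09,0.67,0,0.16,0],[0.3,-0.6,0.09,0.66,-0.01,0.16,0],[0.3,-0.61,0.08,0.66,0,0.16,0],[0.3,-0.62,0.09,0.65,-0.01,0.16,0],[0.3,-0.63,0.09,0.64,-0.01,0.17,0],[0.3,-0.63,0.08,0.64,0,0.16,0]]
```

>>> servo_tool --pt "0.3 -0.56 0.09 0.7 0 0.16 0" --pt "0.3 -0.58 0.09 0.68 0 0.16 0" --pt "0.3 -0.58 0.09 0.69 0 0.16 0" --pt "0.3 -0.58 0.09 0.67 0 0.16 0" --pt "0.3 -0.6 0.09 0.67 0 0.16 0" --pt "0.3 -0.6 0.09 0.66 0 0.16 0" --pt "0.3 -0.61 0.09 0.66 0 0.16 0" --pt "0.3 -0.62 0.09 0.65 0 0.16 0" --pt "0.3 -0.63 0.09 0.64 0 0.16 0" --pt "0.3 -0.63 0.09 0.64 0 0.16 0"

```text
clock: 19.45
eef_pos: [0.6125, -0.3196, 0.0481]
orientation: [[0.062, 0.998, -0.005], [0.998, -0.062, -0.0], [-0.0, -0.005, -1.0]]
ft_force: [-0.0, -0.4, -0.7]
gripper_width: 0.301
```

>>> servo_tool --pt "0.3 0 0 0 0 0 0" --pt "0.3 0 0 0 0 0 0" --pt "0.3 0 0 0 0 0 0"

```text
clock: 19.7
eef_pos: [0.6141, -0.3164, 0.0508]
orientation: [[0.06, 0.998, -0.002], [0.998, -0.06, 0.0], [0.0, -0.003, -1.0]]
ft_force: [0.7, 0.9, 0.1]
gripper_width: 0.299
```

Run:
```python
from h import *
W=camera('wrist');save(W,'w5');s=read_state();R=s['orientation'];C=cloud(W);T=(C-s['eef_pos'])@R*1000
print(s['clock'],s['eef_pos'],s['q'].round(2),s['gripper_width'],s['ft_force'])
d=(s['eef_pos']-EDGE)*1000;print('a,b',d@RX,d@YV)
m=(W['depth']>0)&(abs(T[...,0])<20)&(abs(T[...,1])<40)&(T[...,2]<-10)&(T[...,2]>-70)
Q=T[m];print(m.sum(),np.percentile(Q,[0.5,50,99.5],axis=0).round(0).tolist())
for sg in(1,-1):
  q=Q[sg*Q[:,1]>0];print(sg,np.percentile(q,[1,99],axis=0).round(1).tolist())
meas(W)
p,R1=tp(.168,.022,.006);plan(p,R1,.3)
```

```text
19.75 [ 0.61494047 -0.31559623  0.0517492 ] [ 0.83  0.81 -0.67  1.76  0.67  0.82 -0.22] 0.3034796333882692 [ 0.71576173  0.40162475 -0.97833562]
a,b 165.88058978999035 24.19555741453577
2543 [[-12.0, -26.0, -70.0], [7.0, -13.0, -56.0], [11.0, 26.0, -35.0]]
1 [[-11.1, 12.7, -69.9], [10.7, 26.1, -35.8]]
-1 [[-11.2, -26.1, -69.9], [10.8, -12.7, -35.9]]
plate 9116 [84.  20.4] [102.1  64.1] 15.3 z [11.  12.2 13.4]
[[26.0, 38.0], [43.0, -24.0], [142.0, 3.0], [125.0, 65.0]]
wall+ 2103 [33.8 84.7] [190.   89.1] dir 0.0
wall- 2741 [  35.2 -105. ] [190.  -83.1] dir 0.1
[[0.3,-0.04,-0.04,0.92,-0.01,0,0.01],[0.3,-0.04,-0.05,0.91,-0.01,0,0]]
```

>>> servo_tool --pt "0.3 0 -0.05 0.7 0 0 0" --pt "0.3 0 0 0.7 0 0 0" --pt "0.3 0 0 0.7 0 0 0" --pt "0.3 0 0 0.5 0 0 0" --pt "0.3 0 0 0.4 0 0 0" --pt "0.3 0 0 0.1 0 0 0" --pt "0.3 0 0 0 0 0 0" --pt "0.3 0 0 0 0 0 0"

```text
clock: 20.42
eef_pos: [0.6135, -0.3173, -0.026]
orientation: [[0.06, 0.998, -0.001], [0.998, -0.06, -0.001], [-0.001, -0.001, -1.0]]
ft_force: [0.4, 0.7, -0.3]
gripper_width: 0.297
```

Run:
```python
from h import *
W=camera('wrist');s=read_state();d=(s['eef_pos']-EDGE)*1000;print(s['clock'],s['eef_pos'],s['ft_force'],'a,b',d@RX,d@YV,s['dq'].round(3)); meas(W)
```

```text
20.4667 [ 0.61384909 -0.3174701  -0.02549889] [-0.42869113  1.07740405 -0.47242214] a,b 167.8209860219069 23.227380296307203 [ 0.004 -0.008 -0.003 -0.003 -0.    -0.     0.001]
plate 15416 [89.8 21.9] [90.6 64.5] 15.4 z [11.1 12.2 13.2]
[[38.0, 41.0], [55.0, -21.0], [142.0, 3.0], [125.0, 65.0]]
wall+ 5101 [58.2 84.1] [176.5 104.9] dir 0.0
wall- 7434 [ 59.1 -88.8] [189.9 -82.5] dir 0.3
```

>>> servo_tool --pt "0.3 0 0 0.1 0 0 0" --pt "0.3 0.2 0 0 0 0 0" --pt "0.3 0.2 0 0 0 0 0" --pt "0.3 0.2 0 0 0 0 0" --pt "0.3 0.2 0 0 0 0 0" --pt "0.3 0.2 0 0 0 0 0" --pt "0.3 0.2 0 0 0 0 0" --pt "0.3 0.2 0 0 0 0 0" --pt "0.3 0.2 0 0 0 0 0" --pt "0.3 0 0 0 0 0 0"

```text
clock: 21.3
eef_pos: [0.6158, -0.2754, -0.0285]
orientation: [[0.058, 0.998, -0.002], [0.998, -0.058, 0.0], [-0.0, -0.002, -1.0]]
ft_force: [0.5, 0.7, 0.7]
gripper_width: 0.297
```

Run:
```python
from h import *
W=camera('wrist');s=read_state();d=(s['eef_pos']-EDGE)*1000;print(s['clock'],s['eef_pos'],s['ft_force'],'a,b',d@RX,d@YV); meas(W);print('s');meas(camera('scene'))
save(W,'w6')
```

```text
21.35 [ 0.61581144 -0.2758984  -0.02863266] [-0.20909598 -0.64713352  1.37138144] a,b 126.20930709042419 22.502922125299243
plate 20456 [60.9 27.2] [100.9  64.7] 8.3 z [11.1 12.2 13.2]
[[6.0, 52.0], [16.0, -12.0], [115.0, 2.0], [106.0, 66.0]]
wall+ 5386 [20.  83.8] [189.9 105. ] dir 0.4
wall- 8009 [ 20.  -88.9] [165.  -82.6] dir 0.1
s
plate 54 [25.6 19.6] [20.1 39.8] 6.5 z [ 8.2 12.2 14.6]
[[13.0, 38.0], [18.0, -1.0], [38.0, 1.0], [33.0, 40.0]]
wall+ 145 [22.  80.7] [189.   92.3] dir -0.2
wall- 81 [  20.7 -104.9] [110.9 -76.5] dir 0.3
```

View pics/w6.png

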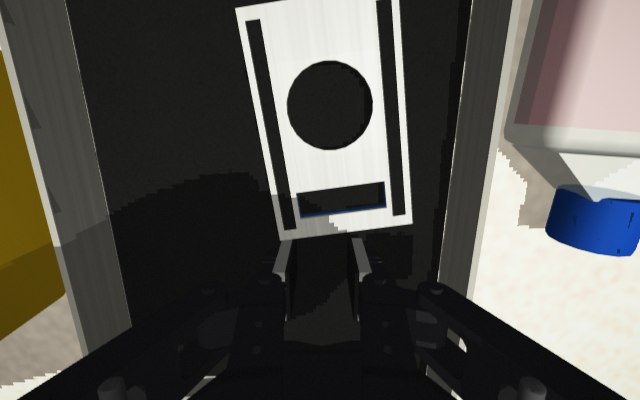

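It is turning square: the plate (px 325,115) is 8° askew and the left finger is pushing its corner. Continuing gently to the wall.

>>> servo_tool --pt "0.3 0.12 0 0 0 0 0" --pt "0.3 0.12 0 0 0 0 0" --pt "0.3 0.12 0 0 0 0 0" --pt "0.3 0.12 0 0 0 0 0" --pt "0.3 0.08 0 0 0 0 0" --pt "0.3 0.04 0 0 0 0 0" --pt "0.3 0 0 0 0 0 0" --pt "0.3 0 0 0 0 0 0"

```text
clock: 22.07
eef_pos: [0.6157, -0.2633, -0.0289]
orientation: [[0.061, 0.998, -0.003], [0.998, -0.061, -0.002], [-0.002, -0.003, -1.0]]
ft_force: [-2.0, -2.4, 0.5]
gripper_width: 0.301
```

Run:
```python
from h import *
W=camera('wrist');s=read_state();d=(s['eef_pos']-EDGE)*1000;print(s['clock'],s['eef_pos'],s['ft_force'],'a,b',d@RX,d@YV); meas(W)
```

```text
22.1167 [ 0.61568329 -0.2632816  -0.02886843] [-1.40914747 -2.61049899  0.51166679] a,b 113.62706764905411 21.560846987541
plate 21069 [50.4 30.6] [101.   65.8] 4.7 z [11.1 12.2 13.2]
[[-3.0, 59.0], [3.0, -6.0], [103.0, 2.0], [98.0, 68.0]]
wall+ 4675 [20.  84.2] [177.8  89.5] dir -0.0
wall- 7207 [ 20. -89.] [151.7 -82.5] dir 0.2
```

>>> servo_tool --pt "0.3 0.08 0 0 0 0 0" --pt "0.3 0.08 0 0 0 0 0" --pt "0.3 0.06 0 0 0 0 0" --pt "0.3 0 0 0 0 0 0" --pt "0.3 0 0 0 0 0 0" --pt "0.3 0 0 0 0 0 0"

```text
clock: 22.62
eef_pos: [0.6145, -0.2625, -0.0289]
orientation: [[0.063, 0.998, -0.006], [0.998, -0.063, -0.008], [-0.008, -0.006, -1.0]]
ft_force: [-4.0, -9.9, 1.5]
gripper_width: 0.301
```

Run:
```python
from h import *
W=camera('wrist');s=read_state();d=(s['eef_pos']-EDGE)*1000;print(s['clock'],s['eef_pos'],s['ft_force'],'a,b',d@RX,d@YV); meas(W)
```

```text
22.6667 [ 0.61441164 -0.26251262 -0.02889485] [-3.71867916 -8.21751341  0.63303617] a,b 112.94175248485881 20.242226444169336
plate 21202 [49.4 29.5] [102.3  64.6] 3.5 z [11.1 12.2 13.3]
[[-4.0, 59.0], [0.0, -6.0], [102.0, 0.0], [98.0, 65.0]]
wall+ 4689 [20. 84.] [177.9  89.1] dir 0.1
wall- 7031 [ 20.  -89.7] [150.2 -82.4] dir 0.3
```

>>> servo_tool --pt "0.3 0.12 0 0 0 0 0" --pt "0.3 0.12 0 0 0 0 0" --pt "0.3 0.1 0 0 0 0 0" --pt "0.3 0 0 0 0 0 0" --pt "0.3 0 0 0 0 0 0"

```text
clock: 23.08
eef_pos: [0.6121, -0.2612, -0.029]
orientation: [[0.065, 0.998, -0.012], [0.998, -0.065, -0.017], [-0.018, -0.011, -1.0]]
ft_force: [-6.7, -16.1, 5.6]
gripper_width: 0.3
```

Run:
```python
from h import *
W=camera('wrist');s=read_state();d=(s['eef_pos']-EDGE)*1000;print(s['clock'],s['eef_pos'],s['ft_force'],s['ft_torque'],'a,b',d@RX,d@YV); meas(W)
```

```text
23.1333 [ 0.61209517 -0.26120844 -0.02894973] [ -7.06301551 -15.75149745   5.04819494] [-3.43073575  1.46878973  0.33013912] a,b 111.78978141916394 17.846423949321974
plate 21523 [48.8 28.6] [101.7  66.2] 1.6 z [11.1 12.2 13.2]
[[-3.0, 60.0], [-1.0, -6.0], [101.0, -3.0], [99.0, 63.0]]
wall+ 4725 [20. 84.] [179.1 105. ] dir 0.1
wall- 6727 [  20. -105.] [146.9 -82.7] dir 0.3
```

>>> servo_tool --pt "0.3 0.1 0 0 0 0 0" --pt "0.3 0.1 0 0 0 0 0" --pt "0.3 0.1 0 0 0 0 0" --pt "0.3 0 0 0 0 0 0" --pt "0.3 0 0 0 0 0 0"

```text
clock: 23.55
eef_pos: [0.6102, -0.2601, -0.029]
orientation: [[0.067, 0.998, -0.016], [0.997, -0.068, -0.026], [-0.027, -0.015, -1.0]]
ft_force: [-7.4, -23.0, 7.4]
gripper_width: 0.3
```

Run:
```python
from h import *
W=camera('wrist');s=read_state();d=(s['eef_pos']-EDGE)*1000;print(s['clock'],s['eef_pos'],s['ft_force'],s['ft_torque'],'a,b',d@RX,d@YV); meas(W)
```

```text
23.6 [ 0.61014144 -0.26017301 -0.02898532] [ -8.10524515 -23.075862     7.67933919] [-4.99514969  2.01845904  0.57844797] a,b 110.88259124603867 15.829944429770151
plate 21706 [48.5 27.4] [101.7  64.6] 1.3 z [11.1 12.2 13.3]
[[-3.0, 59.0], [-2.0, -6.0], [100.0, -4.0], [99.0, 61.0]]
wall+ 4744 [20.  84.1] [180.4 104.8] dir 0.3
wall- 6526 [  20. -105.] [144.  -82.5] dir 0.3
```

>>> servo_tool --pt "0.3 -0.2 0 0 0 0 0" --pt "0.3 -0.4 0 0 0 0 0" --pt "0.3 -0.6 0 0 0 0 0" --pt "0.3 -0.4 0 -0.3 0 0 0" --pt "0.3 0 0 -0.7 0 0 0" --pt "0.3 0 0 -0.9 0 0 0" --pt "0.3 0 0 -0.9 0 0 0" --pt "0.3 0 0 -0.9 0 0 0" --pt "0.3 0 0 -0.4 0 0 0" --pt "0.3 0 0 0 0 0 0"

```text
clock: 24.43
eef_pos: [0.6188, -0.2795, 0.0781]
orientation: [[0.059, 0.998, 0.006], [0.998, -0.059, -0.002], [-0.002, 0.006, -1.0]]
ft_force: [0.1, 0.5, -0.4]
gripper_width: 0.301
```

Run:
```python
from h import *
for i in range(2): W=camera('wrist');meas(W)
s=read_state();d=(s['eef_pos']-EDGE)*1000;print(s['clock'],s['eef_pos'],s['ft_force'],'a,b',d@RX,d@YV)
C=cloud(W);d=(C-EDGE)*1000;a,b,z=d@RX,d@YV,C[...,2]*1000;X=W['pixels'].max(-1)
for b0 in range(-4,60,8):
    m=(abs(b-b0)<3)&(z>8)&(z<16)&(X>110)&(a>-8)&(a<115);q=a[m]
    w=(abs(b-b0)<3)&(z>20)&(a>-15)&(a<15);print(b0,q.min().round(1),q.max().round(1),'wall',a[w].max().round(1) if w.any() else None)
save(W,'w7')
```

```text
plate 7238 [48.7 27.3] [101.1  64.1] 1.3 z [11.  12.2 13.4]
[[-3.0, 58.0], [-1.0, -6.0], [100.0, -4.0], [99.0, 60.0]]
wall+ 1510 [20.  84.9] [190.   89.1] dir 0.3
wall- 1994 [  20.  -104.9] [190.  -83.2] dir 0.2
foot 1221 [ -4.8 -74.9] [-0.5 75. ] dir -89.8
plate 7409 [48.6 27.4] [101.8  64.3] 1.3 z [11.  12.2 13.4]
[[-3.0, 58.0], [-2.0, -6.0], [100.0, -4.0], [99.0, 61.0]]
wall+ 1546 [20.  84.8] [189.8  89.2] dir 0.2
wall- 2010 [  20. -105.] [189.7 -83.2] dir 0.4
foot 1249 [ -4.9 -75. ] [-0.6 74.9] dir -89.8
24.5333 [ 0.61570005 -0.28009533  0.07429661] [-0.36641065  0.0255906  -1.09567045] a,b 130.40467216212824 22.662598068761536
-4 -1.1 99.8 wall -0.6
4 -0.4 100.0 wall -0.7
12 -0.5 99.0 wall -0.7
20 -1.4 98.9 wall -0.7
28 -0.6 98.9 wall -0.8
36 -1.5 98.8 wall -1.0
44 -1.2 98.8 wall -1.0
52 -1.8 98.7 wall -0.9
```

View pics/w7.png

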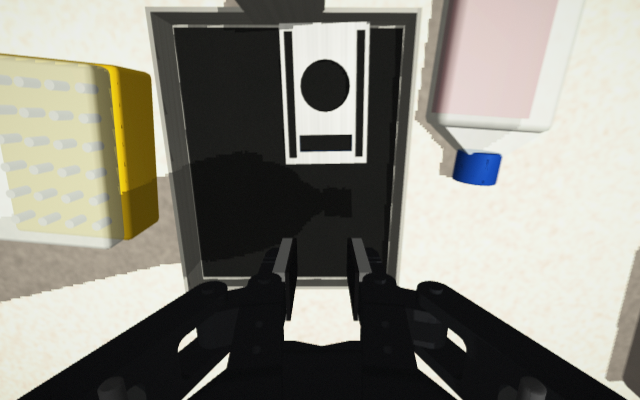

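It is nearly flush: the plate is still about 1° off the wall, roughly a 1 mm gap at its left end (px 287,27). One more push near that side with shut fingers.

Run:
```python
from h import *
p,R=tp(.130,.008,.0);q,S=plan(p,R,0,n=5);print();p,R=tp(.130,.008,-.0265);q,S=plan(p,R,0,n=3,p0=q,R0=S)
```

```text
[[0,0,-0.12,0.59,0,0,0],[0,0.01,-0.11,0.6,-0.01,0.01,0],[0,0,-0.12,0.59,0,0,0],[0,0.01,-0.12,0.6,0,0,0],[0,0,-0.12,0.59,0,0.01,0]]

[[0,0,0,0.35,0,0,0],[0,0,0,0.36,0,0,0],[0,0,0.01,0.35,0,0,0]]
```

>>> servo_tool --pt "0 0 -0.12 0.6 0 0 0" --pt "0 0 -0.12 0.6 0 0 0" --pt "0 0 -0.12 0.6 0 0 0" --pt "0 0 -0.12 0.6 0 0 0" --pt "0 0 -0.12 0.6 0 0 0" --pt "0 0 0 0 0 0 0" --pt "0 0 0 0.35 0 0 0" --pt "0 0 0 0.35 0 0 0" --pt "0 0 0 0.3 0 0 0" --pt "0 0 0 0 0 0 0"

```text
clock: 25.37
eef_pos: [0.5994, -0.2798, -0.0277]
orientation: [[0.06, 0.998, -0.004], [0.998, -0.06, -0.001], [-0.001, -0.004, -1.0]]
ft_force: [-0.4, -0.4, -0.1]
gripper_width: -0.001
```

Run:
```python
from h import *
W=camera('wrist');s=read_state();d=(s['eef_pos']-EDGE)*1000;print(s['clock'],s['eef_pos'],s['ft_force'],s['gripper_width'],'a,b',d@RX,d@YV);meas(W)
```

```text
25.4167 [ 0.59985134 -0.27995612 -0.02694912] [0.31483287 1.12182921 0.43165011] -0.0033296847995489217 a,b 131.28851001526888 6.837940205738314
plate 15449 [58.4 27.7] [82.1 64.6] 1.3 z [11.1 12.2 13.3]
[[17.0, 59.0], [18.0, -6.0], [100.0, -4.0], [99.0, 61.0]]
wall+ 6524 [22.2 83.5] [156.2 105. ] dir 0.2
wall- 7356 [  22.9 -105. ] [165.1 -82.9] dir 0.3
```

>>> servo_tool --pt "0 0.2 0 0 0 0 0" --pt "0 0.2 0 0 0 0 0" --pt "0 0.2 0 0 0 0 0" --pt "0 0.12 0 0 0 0 0" --pt "0 0.1 0 0 0 0 0" --pt "0 0.1 0 0 0 0 0" --pt "0 0.1 0 0 0 0 0" --pt "0 0 0 0 0 0 0" --pt "0 0 0 0 0 0 0"

```text
clock: 26.17
eef_pos: [0.6012, -0.259, -0.0257]
orientation: [[0.063, 0.998, -0.003], [0.998, -0.063, -0.007], [-0.007, -0.003, -1.0]]
ft_force: [-1.5, -5.1, 2.6]
gripper_width: 0.002
```

Run:
```python
from h import *
W=camera('wrist');s=read_state();d=(s['eef_pos']-EDGE)*1000;print(s['clock'],s['eef_pos'],s['ft_force'],'a,b',d@RX,d@YV);meas(W)
```

```text
26.2167 [ 0.60118742 -0.25901682 -0.02567948] [-0.47946297 -5.99696627  3.20693553] a,b 110.30663200536537 6.819981521637265
plate 20291 [48.6 27. ] [101.2  64.7] 0.7 z [11.1 12.2 13.3]
[[-2.0, 59.0], [-2.0, -6.0], [100.0, -5.0], [99.0, 60.0]]
wall+ 5062 [20.  83.7] [136.1 104.9] dir 0.2
wall- 5862 [  20. -105.] [144.9 -82.9] dir 0.4
```

Down to 0.7° (the tray's own axis measures 0.3°). One more firm push.

>>> servo_tool --pt "0 0.12 0 0 0 0 0" --pt "0 0.12 0 0 0 0 0" --pt "0 0.1 0 0 0 0 0" --pt "0 0 0 0 0 0 0" --pt "0 0 0 0 0 0 0"

```text
clock: 26.63
eef_pos: [0.6001, -0.2585, -0.0256]
orientation: [[0.067, 0.998, -0.006], [0.998, -0.067, -0.017], [-0.017, -0.005, -1.0]]
ft_force: [-3.1, -14.4, 5.7]
gripper_width: 0.0
```

Run:
```python
from h import *
W=camera('wrist');s=read_state();d=(s['eef_pos']-EDGE)*1000;print(s['clock'],s['eef_pos'],s['ft_force'],'a,b',d@RX,d@YV);meas(W)
```

```text
26.6833 [ 0.6000456  -0.25847735 -0.0255904 ] [ -2.40549193 -15.1745656    5.09735292] a,b 109.84197464804129 5.6457271839453265
plate 20412 [48.5 26.5] [100.8  64.5] 0.4 z [11.1 12.2 13.3]
[[-2.0, 58.0], [-2.0, -6.0], [99.0, -5.0], [99.0, 59.0]]
wall+ 5145 [20.  83.8] [136.5 105. ] dir 0.2
wall- 5756 [  20. -105.] [143.2 -82.7] dir 0.3
```

>>> servo_tool --pt "0 -0.2 0 0 0 0 0" --pt "0 -0.4 0 0 0 0 0" --pt "0 -0.6 0 0 0 0 0" --pt "0 -0.4 0 -0.3 0 0 0" --pt "0 0 0 -0.7 0 0 0" --pt "0 0 0 -0.9 0 0 0" --pt "0 0 0 -0.9 0 0 0" --pt "0 0 0 -0.9 0 0 0" --pt "0 0 0 -0.9 0 0 0" --pt "0 0 0 -0.4 0 0 0"

```text
clock: 27.52
eef_pos: [0.6023, -0.2851, 0.1018]
orientation: [[0.059, 0.998, 0.003], [0.998, -0.059, -0.001], [-0.001, 0.003, -1.0]]
ft_force: [0.9, 1.0, 0.4]
gripper_width: 0.004
```

>>> servo_tool --pt "0 0 0 -0.8 0 0 0" --pt "0 0 0 -0.8 0 0 0" --pt "0 0 0 -0.4 0 0 0" --pt "0 0 0 0 0 0 0" --pt "0 0 0 0 0 0 0" --pt "0 0 0 0 0 0 0"

```text
clock: 28.02
eef_pos: [0.5992, -0.2857, 0.1473]
orientation: [[0.06, 0.998, -0.004], [0.998, -0.06, -0.0], [-0.001, -0.004, -1.0]]
ft_force: [-0.1, -0.6, -1.1]
gripper_width: -0.0
```

Run:
```python
from h import *
W=camera('wrist');meas(W);s=read_state();print(s['clock'],s['eef_pos'],s['ft_force'])
C=cloud(W);d=(C-EDGE)*1000;a,b,z=d@RX,d@YV,C[...,2]*1000;X=W['pixels'].max(-1)
for b0 in range(-2,58,8):
    m=(abs(b-b0)<3)&(z>8)&(z<16)&(X>110)&(a>-8)&(a<115);q=a[m]
    print(b0,q.min().round(1),q.max().round(1))
S=camera('scene');save(S,'s8');T=camera('top')
for im in(S,T):
  for k in('holder_grey','wellplate','flask','tipbox','media'):
    print(k,[np.round(r['xyz'],3).tolist() for r in pinpoint(k,im)[:1]])
```

```text
plate 4388 [48.4 27. ] [100.   65.1] 0.2 z [11.1 12.3 13.5]
[[-2.0, 59.0], [-2.0, -6.0], [98.0, -5.0], [98.0, 60.0]]
wall+ 923 [20.3 84.7] [189.7  89.2] dir 0.2
wall- 974 [  20.1 -105. ] [189.8 -83.6] dir 0.2
foot 603 [ -4.1 -74.6] [-0.5 75. ] dir -89.8
28.0667 [ 0.59905087 -0.28566025  0.14709665] [ 0.37758897 -0.65238449  0.68363406]
-2 -1.3 98.5
6 -1.3 98.4
14 -1.3 98.3
22 -1.6 98.3
30 -1.3 98.3
38 -1.6 98.2
46 -1.5 98.1
54 -1.7 98.1
holder_grey [[0.597, 0.305, 0.036]]
wellplate [[0.426, 0.209, 0.002]]
flask [[0.752, -0.183, -0.003]]
tipbox [[0.437, -0.226, -0.001]]
media [[0.695, -0.008, 0.001]]
holder_grey [[0.599, 0.3, 0.038]]
wellplate [[0.425, 0.214, -0.0]]
flask [[0.748, -0.19, 0.0]]
tipbox [[0.442, -0.225, -0.001]]
media [[0.695, -0.004, -0.004]]
```

View pics/s8.png

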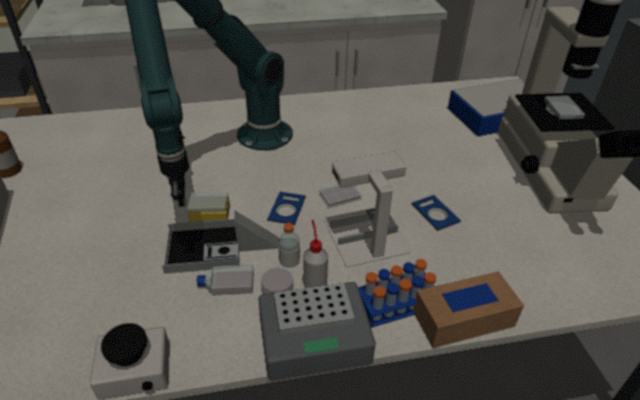

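The holder (px 220,250) lies underside up and square against the wall at the ramp's foot. Everything else is where it was, and the arm is clear. Handing in.

```bash
python3 -c "
from station import *
print(sign_off())"
```

```text
the job is handed in; nothing more can be done
None
```

The blue holder is out from under the lamp, turned over at the ramp edge, and pushed flush against the wall at the ramp's foot. I handed the job in at about 28 s, with the gripper clear above the tray.

**How it went:** I drew it out along a 45° tilt and let it go about 15 mm beyond the edge and 8 mm above it, tilted about 38°. It tipped over by itself and landed underside up. I then squared it up with gentle pushes.

**Last checks:**
- **Flush:** the end lies along the wall to within measuring noise. The holder sits at 0.2° and the tray walls at 0.2°, with a top height of 12 mm (flat on the tray floor).
- **Bystanders:** the grey holder, wellplate, flask, tipbox and media bottle were all found within about 6 mm of their first positions, which is the networks' scatter. I checked the dishes and wash bottle only by eye in the picture.
- **Forces:** the highest wrist force I saw was about 25 N, while pushing. I saw no sign of contact with the lamp.

**What did not go to plan:**
- **First grasp:** it closed above the plate, because the pads sat about 39 mm behind the reported TCP rather than where the data suggested. The fingertips touched the blue face at about 5 N. The plate did not move, and the second, deeper grasp held.
- **Sideways position:** the holder ended about 27 mm off the tray's middle line, towards the flask. I left it there, since the task only asked for it to be flush.
- **First push:** it left about 1° of skew, so I gave it a second push, which removed it.

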